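Take a cooler stack apart for service

TASK

This cooler is unscrewed and its four parts stand loose in a stack. Take it apart from the top down, setting each part gently, without dropping it, on its own place before the next: the collar over the post, down on its foot; the fan square on the middle of the pedestal; the heat sink, fins up, in the middle of the wash tray; the copper plate centred lengthwise across both bars of the rest. Leave the bottle and screwdriver where they are.

Things in the scene. Friction and masses are not known exactly. Their poses are not given: they have to be found in the camera images.
- collar_mid (a point): Top of the stack: bare aluminium round collar (short tube), outer diameter 44 mm, bore 30 mm, height 24 mm, 50 g. Point: its centre, half-way up; z along the bore, up. At the start it stands on the fan.
- fan_mid (a point): Second from the top: black square cooling fan, 50 x 50 mm, 20 mm high, grey hub and blades in a round opening, about 60 g; it lies flat on the heat sink's fins. Point: its centre, half-way up; x and y along its sides, z up.
- sink_mid (a point): Third from the top: aluminium heat sink block, 84 mm long (x), 54 mm wide (y), 34 mm high, fins running along x and pointing up (z), about 200 g; it stands on the copper plate. Its two long outer sides are flat and can be gripped. Point: its centre, half-way up.
- plate_mid (a point): Bottom of the stack: copper plate 116 mm long (x), 60 mm wide (y), 10 mm thick, about 0.6 kg. It lies on a fixed black riser block 80 x 40 mm (smaller than the plate, so its edges are free all round) and 25 mm high. Point: its centre, half-way up.
- post_seat (a point): Place for the collar: fixed upright steel post of 10 mm diameter on a dark round foot of 72 mm diameter and 8 mm height; the post rises 40 mm above the foot. Point: on the post's axis at the top face of the foot, 8 mm above the bench; z up.
- pedestal_top (a point): Place for the fan: fixed grey square pedestal 46 x 46 mm on an aluminium base plate 84 x 84 mm; its flat top is 40 mm above the bench. Point: centre of the top; x and y along its sides, z up.
- tray_in (a point): Place for the heat sink: fixed open white wash tray, outside 160 mm (x) by 140 mm (y), walls 4 mm thick, rim 22 mm above the bench. Point: centre of its inner floor; z up.
- rest_top (a point): Place for the copper plate: fixed rest of two black rubber bars on an aluminium strip. The bars run along y (46 mm long, 12 mm wide), are spaced 80 mm apart along x, and their flat tops are 30 mm above the bench. Point: midway between the bars at the height of their tops; the plate's length belongs along x, across both bars; z up.
- bottle_mid (a point): Bystander: closed blue bottle standing on the bench, 50 mm diameter, 110 mm high. Point: half-way up. Leave it alone.
- driver: Bystander: screwdriver 170 mm long lying on the bench along its x axis. Leave it alone.

How it is judged (in metres and radians):
On the way, in this order (a step that is already met when the one before it is completed fails the run):
1. the collar is over the post, down on its foot, and released (horizontal distance between collar_mid and post_seat below 0.013 m and z of collar_mid in the frame of post_seat between 0.008 and 0.017 m and angle between collar_mid's own z axis and vertical below 0.12 rad and linear speed of collar below 0.03 m/s and contact force between the fingers and collar below 0.1 N), for 0.2 s.
2. the fan lies on the pedestal, released (horizontal distance between fan_mid and pedestal_top below 0.013 m and z of fan_mid in the frame of pedestal_top between 0.006 and 0.015 m and angle between fan_mid's own z axis and vertical below 0.12 rad and (angle between the x axis of fan_mid and the x axis of pedestal_top, either way round below 0.2 rad or angle between the x axis of fan_mid and the y axis of pedestal_top, either way round below 0.2 rad) and linear speed of fan below 0.03 m/s and contact force between the fingers and fan below 0.1 N), for 0.2 s.
3. the heat sink stands in the tray, released (horizontal distance between sink_mid and tray_in below 0.02 m and z of sink_mid in the frame of tray_in between 0.013 and 0.022 m and angle between sink_mid's own z axis and vertical below 0.12 rad and linear speed of sink below 0.03 m/s and contact force between the fingers and sink below 0.1 N), for 0.2 s.
4. the copper plate lies across the rest, released (horizontal distance between plate_mid and rest_top below 0.015 m and z of plate_mid in the frame of rest_top between 0.001 and 0.01 m and angle between plate_mid's own z axis and vertical below 0.12 rad and angle between the x axis of plate_mid and the x axis of rest_top, either way round below 0.2 rad and linear speed of plate below 0.03 m/s and contact force between the fingers and plate below 0.1 N), for 0.2 s.
At the end, for the whole second after the job is handed in: All parts level (0.12 rad), at rest, released, seated in order: collar round the post on its foot (13 mm), fan on the pedestal (13 mm, sides parallel within 0.2 rad), heat sink fins up on the tray floor (20 mm from its centre), plate across both bars (15 mm, lengthwise within 0.2 rad) (all of step 1 and all of step 2 and all of step 3 and all of step 4); the robot touches nothing.
It fails at once if a part is dropped (falls free from more than about 3 cm) or thrown ((contact force between the fingers and collar below 0.01 N and linear speed of collar above 0.75 m/s) or (contact force between the fingers and fan below 0.01 N and linear speed of fan above 0.75 m/s) or (contact force between the fingers and sink below 0.01 N and linear speed of sink above 0.75 m/s) or (contact force between the fingers and plate below 0.01 N and linear speed of plate above 0.75 m/s)).
It fails at once if the bottle is moved more than 25 mm (distance of bottle_mid from where it was at the start of the episode above 0.025 m).
It fails at once if the screwdriver is moved more than 25 mm (distance of driver from where it was at the start of the episode above 0.025 m).
It also fails if it takes over 128 s, if anything falls off the work surface, if the arm or the gripper's body presses on something with over 40 N, if the wrist force passes 120 N, or if a joint passes its speed limit or range.

ROBOT

A 6-joint arm with a two-finger parallel gripper is mounted at the origin on the work surface. World frame = base frame: x ahead of the robot, y to its left, z up, the work surface at z = 0. Lengths are in m, angles in degrees, forces in N, time in s.
With the tool pointing down it reaches from about 0.375 to 0.9 m from the base axis. Payload 3.1 kg.
Tool frame: the origin (TCP) lies between the finger pads; the fingertips stand 11 mm ahead of it and the grasp point (between the pads) lies 8 mm behind it; x points along the fingers, y is the direction in which the jaws open and shut, and the axes are right-handed (so a half turn about x gives the same grasp; the last joint's range is limited). The gripper opens to 87 mm and grips with 3 to 60 N. Pads are 19 mm wide; open, the fingers measure 117 mm over their backs; the gripper's body (75 mm by 190 mm) begins 51 mm behind the grasp point.
Start: joints at [66.148, 30.224, 82.088, -0, 67.689, -10.227], TCP at [0.147, 0.607, 0.234] pointing down, gripper open.
Joint ranges: [-176.69, 176.69], [-43.24, 126.21], [12.49, 139.97], [-82, 262], [0, 151.66], [-163.58, 163.58]. Speed limits (degrees/s): [159.86, 159.86, 180, 180, 180, 180].

INTERFACE

Orientations are given as a 3x3 rotation matrix whose columns are the frame's x, y, z axes.
In Python, from rig import bot gives the robot as it stands.
- The arm moves only by the shell command python3 -m inch 'ROWS' [OPENING]. ROWS is a JSON object of lists of equal length, an entry for each row: "dp": the shift along the tool's x, y, z in mm, a list of three; "yaw": the turn about the tool's x in degrees. In form: {"dp": [[tx, ty, tz], ...], "yaw": [yaw, ...]}. A call has 1 to 20 rows; each row shifts and turns the commanded pose from where the row before left it, along the tool's axes as they then stand; what a row does not reach is not made up. A row lasts 1/12 s, in which the tool goes at most 41.7 mm and 7.16 degrees, less where a joint would pass 70% of its speed; a pose out of reach is approached as far as the arm can. A call is refused whole if a number of a shift passes 41.7 or a number of a turn 7.16, either way. A call with a gripper value outside its range is refused whole. OPENING is the finger opening in mm, from 0 to 87, set as the call begins (- or left out, the last holds). The fingers move at their own pace and stop on an object; the grip force is fixed at half the most. Time passes only in rows, so rows that do not move let the fingers close. It gives the time, the measured TCP pose, the force and the opening at its end, in the units of the state.
- bot.read_state(): the state, without advancing time (a new reading comes with each control period).
- bot.capture(name): name is "side" or "top"; returns a dict with "color" (384x512x3 uint8, red, green, blue), "intrinsics" (3x3 intrinsics, pixels), "pose" (4x4, takes a point from camera to world coordinates). Camera axes: x right, y down, z forward; pixel columns grow to the right and rows downward; lengths in m; the calibration is good to about 2 mm. A picture is of the moment at which its call begins. There is no depth.
- bot.hand_in(): hands the job in, once; it reports no verdict.
The state is a dict: "time_s": time; "joint_positions": joint angles; "qvel": joint speeds; "tau": joint torques, N m; "position": TCP position; "tcp_rot": TCP orientation; "force": force on the tool from outside, world axes, zero at the start; "moment": the same for the moment, N m; "opening": opening from 0.0 (shut) to 1.0 (fully open).
Only numpy, scipy, OpenCV 4.12 (cv2) and the standard library are available. Lean on these libraries where they do the work, as an engineer would, in place of code of your own. Each camera call takes 0.05 s, during which the arm holds its last target.

## Working session

There is one attempt and no reset: what is moved stays moved. The work goes in short steps, Python scripts to look and compute and a shell command to move; the robot and the scene stay as the last step left them, time stands still between calls to the robot, and variables do not carry over. Pictures are saved under pics/ and viewed, and the job is handed in when it is done.

```bash
mkdir -p pics; ls
python3 - <<'E'
from rig import bot
import cv2
s=bot.read_state()
for k,v in s.items(): print(k,v)
for n in("side","top"):
    c=bot.capture(n); cv2.imwrite(f"pics/{n}0.png",c["color"][:,:,::-1]); print(n,c["intrinsics"],c["pose"])
E
```

```text
pics
time_s 0.0
joint_positions [ 6.61473762e+01  3.02789979e+01  8.21560006e+01 -5.73448248e-04
  6.76890862e+01 -1.02280540e+01]
qvel [ 0.05377508  0.17740827 -0.13133928 -0.02309984  0.06000896  0.16986422]
tau [-1.08113149e-03 -4.40039992e+01 -1.76593530e+01  6.32070517e-02
  5.82119927e-02 -1.87321948e-04]
position [0.14691628 0.60676074 0.23257341]
tcp_rot [[-8.67303918e-04  2.35554265e-01  9.71860811e-01]
 [-1.98445703e-03  9.71858858e-01 -2.35555562e-01]
 [-9.99997655e-01 -2.13291428e-03 -3.75449678e-04]]
force [ 0.14275536 -0.21466783  0.01731979]
moment [ 0.01603875 -0.01635585 -0.03541747]
opening 1.0009113376162704
side [[399.61713934   0.         255.65637272]
 [  0.         399.61713934 192.64982279]
 [  0.           0.           1.        ]] [[-0.99629377 -0.05993583  0.0616962   0.47629815]
 [-0.08572029  0.63242388 -0.76986497  0.86755821]
 [ 0.00712435 -0.77230029 -0.63521768  0.790332  ]
 [ 0.          0.          0.          1.        ]]
top [[490.16715306   0.         256.93757416]
 [  0.         490.16715306 190.59713592]
 [  0.           0.           1.        ]] [[ 6.84438732e-03 -9.84279146e-01  1.76487160e-01  2.68614345e-01]
 [-9.99791927e-01 -3.34415550e-03  2.01226008e-02 -1.24731089e-03]
 [-1.92160558e-02 -1.76588165e-01 -9.84097233e-01  1.61836150e+00]
 [ 0.00000000e+00  0.00000000e+00  0.00000000e+00  1.00000000e+00]]
```

View pics/side0.png

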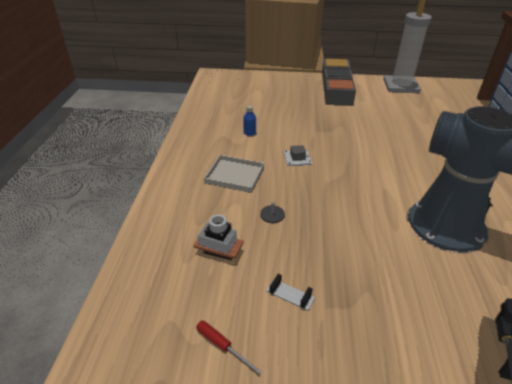

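View pics/top0.png

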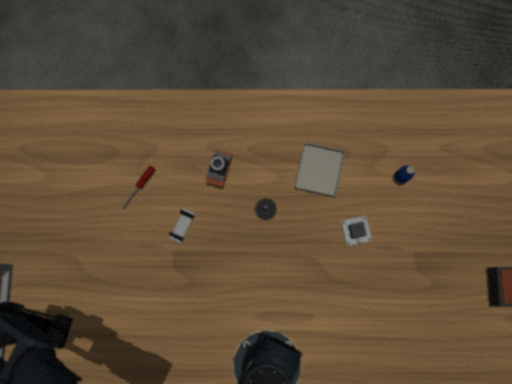

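The side view shows the stack near (217,237), post (273,213), tray (235,173), pedestal (297,155), rest (291,292) and driver (228,347). The top view shows the stack near (219,168), post (265,208), tray (320,170), pedestal (357,230), rest (182,225) and bottle (404,174). Next I'll look at enlarged crops.

Run:
```python
import cv2
s=cv2.imread("pics/side0.png");t=cv2.imread("pics/top0.png")
cv2.imwrite("pics/s_c1.png",cv2.resize(s[140:320,180:330],None,fx=5,fy=5,interpolation=cv2.INTER_CUBIC)[:,:][::1][:600*2])
cv2.imwrite("pics/s_c1.png",cv2.resize(s[200:320,180:330],None,fx=5,fy=5,interpolation=cv2.INTER_CUBIC))
cv2.imwrite("pics/s_c2.png",cv2.resize(s[130:230,190:330],None,fx=5,fy=5,interpolation=cv2.INTER_CUBIC))
cv2.imwrite("pics/t_c.png",cv2.resize(t[135:255,160:290],None,fx=5,fy=5,interpolation=cv2.INTER_CUBIC))
cv2.imwrite("pics/t_c2.png",cv2.resize(t[135:255,280:380],None,fx=5,fy=5,interpolation=cv2.INTER_CUBIC))
```

```text
(no output)
```

View pics/s_c1.png

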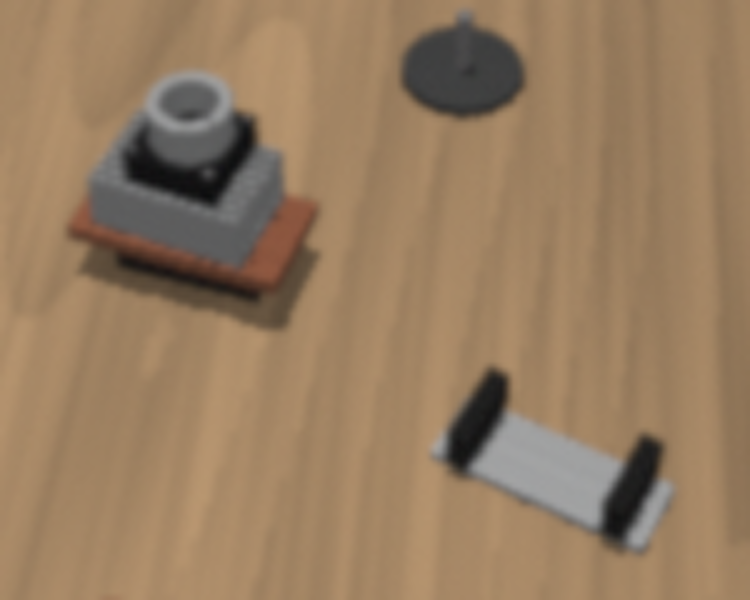

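View pics/s_c2.png

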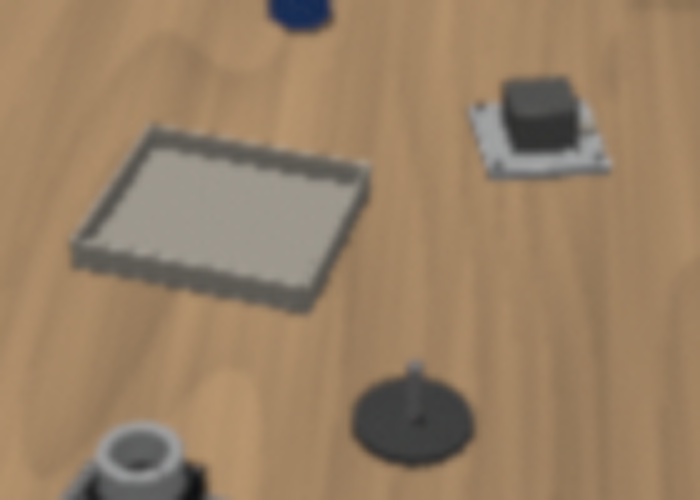

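View pics/t_c.png

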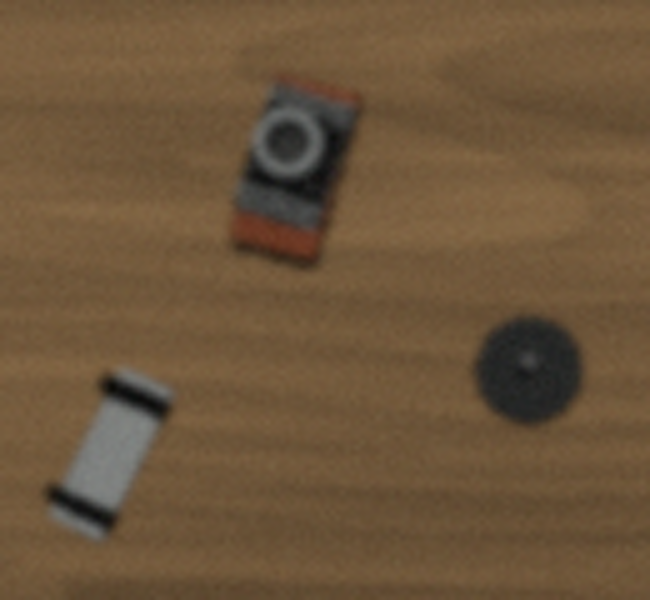

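View pics/t_c2.png

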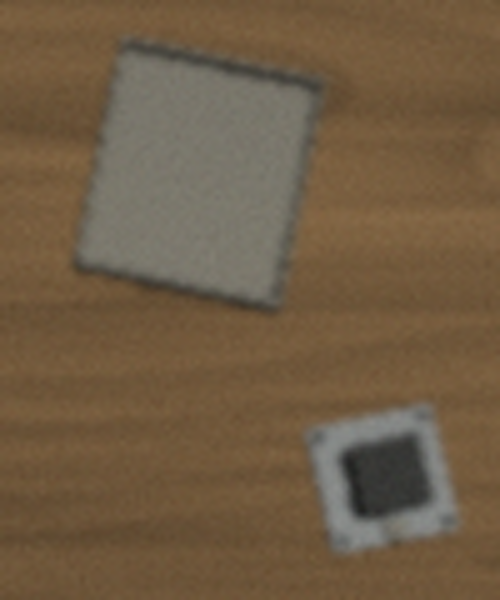

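```bash
cat > h.py <<'E'
import numpy as np, cv2
from rig import bot
np.set_printoptions(precision=4,suppress=True)
CAL={}
def grab(name,fn=None):
    c=bot.capture(name); CAL[name]=c
    if fn: cv2.imwrite(fn,c["color"][:,:,::-1])
    return c
def P(n):
    c=CAL[n]; T=np.linalg.inv(c["pose"]); return c["intrinsics"]@T[:3]
def tri(ps,pt):
    X=cv2.triangulatePoints(P("side"),P("top"),np.array(ps,float).reshape(2,1),np.array(pt,float).reshape(2,1)).ravel();X=X[:3]/X[3]
    e=[]
    for n,p in(("side",ps),("top",pt)):
        q=P(n)@np.r_[X,1]; e.append(np.round(q[:2]/q[2]-p,1))
    return X,e
def ray(n,p,z):
    c=CAL[n]; d=c["pose"][:3,:3]@np.linalg.solve(c["intrinsics"],np.r_[p,1.]); o=c["pose"][:3,3]
    return o+d*(z-o[2])/d[2]
def proj(n,X):
    q=P(n)@np.r_[X,1]; return q[:2]/q[2]
def un(p,off,s=5): return (np.array(p,float)+.5)/s-.5+np.array(off)
E
python3 - <<'E'
from h import *
grab("side");grab("top")
s1=lambda *p:un(p,(180,200)); s2=lambda *p:un(p,(190,130)); t1=lambda *p:un(p,(160,135)); t2=lambda *p:un(p,(280,135))
for n,a,b in [("collar top",s1(190,104),t1(289,143)),
 ("pl ++",s1(71,222),t1(277,77)),("pl -+",s1(275,273),t1(234,238)),("pl --",s1(318,205),t1(318,262)),
 ("foot",s1(463,70),t1(528,370)),("posttip",s1(464,13),t1(528,355)),
 ("bar1",s1(476,402),t1(137,394)),("bar2",s1(634,472),t1(82,507)),
 ("tray ++ rim",s2(72,240),t2(122,42)),("tray +- rim",s2(152,128),t2(324,82)),("tray -- rim",s2(370,168),t2(282,308)),("tray -+ rim",s2(310,300),t2(78,268)),
 ("ped top",s2(540,96),t2(387,476))]:
    X,e=tri(a,b); print(n,X,*e)
for z in (.03,): print("bars top-only",ray("top",t1(137,394),z),ray("top",t1(82,507),z))
E
```

```text
collar top [0.6275 0.1557 0.1065] [-0. -0.] [-0.  0.]
pl ++ [0.6904 0.1723 0.033 ] [0.1 0. ] [-0. -0.]
pl -+ [0.5808 0.1982 0.034 ] [0.3 0.1] [ 0.  -0.1]
pl -- [0.5658 0.143  0.0271] [0.1 0. ] [ 0. -0.]
foot [0.4972 0.0039 0.0025] [-0.2 -0.1] [-0.   0.1]
posttip [0.4996 0.0039 0.0468] [-0.8 -0.2] [-0.   0.5]
bar1 [0.4775 0.2609 0.0234] [-0.1 -0. ] [-0.   0.1]
bar2 [0.4029 0.2945 0.0236] [-0.2 -0. ] [-0.   0.1]
tray ++ rim [ 0.7197 -0.1259  0.0194] [0.4 0.1] [-0.  -0.3]
tray +- rim [ 0.6916 -0.2614  0.0161] [-0.2 -0. ] [0.  0.1]
tray -- rim [ 0.5383 -0.2301  0.0146] [0. 0.] [ 0. -0.]
tray -+ rim [ 0.5663 -0.096   0.0066] [0. 0.] [ 0. -0.]
ped top [ 0.4256 -0.2918  0.0388] [0.3 0.1] [ 0.  -0.2]
bars top-only [0.4768 0.2598 0.03  ] [0.4027 0.2932 0.03  ]
```

```bash
python3 -m inch '{"dp": [[0,-8,14],[0,-16,28],[0,-18,32],[0,-18,32],[0,-18,32],[0,-18,32],[0,-18,32],[0,-18,32],[0,-18,32],[0,-18,32],[0,-18,32],[0,-18,32],[0,-18,32],[0,-18,32],[0,-18,32],[0,-18,32],[0,-18,32],[0,-16,28],[0,-12,22],[0,-8,14]],"yaw":[0,0,0,0,0,0,0,0,0,0,0,0,0,0,0,0,0,0,0,0]}' 80
python3 - <<'E'
from h import *
grab("side","pics/side1.png");grab("top","pics/top1.png")
s=bot.read_state(); print(s["position"],s["tcp_rot"],s["joint_positions"],s["force"])
t=CAL["top"]["color"]; hsv=cv2.cvtColor(t,cv2.COLOR_RGB2HSV)
print(hsv[208,265],hsv[230,357],hsv[170,320],hsv[215,300])
# foot mask
for nm,(r0,r1,c0,c1),f in [("foot",(190,226,250,285),lambda h:(h[...,1]<60)&(h[...,2]<75)),
  ("pedbase",(210,250,338,378),lambda h:(h[...,1]<60)),("tray",(138,202,288,350),lambda h:(h[...,1]<70)),("rest",(203,250,165,200),lambda h:(h[...,1]<75))]:
    m=np.zeros(t.shape[:2],np.uint8); m[r0:r1,c0:c1]=f(hsv[r0:r1,c0:c1])*255
    n,l,st,ce=cv2.connectedComponentsWithStats(m); k=1+st[1:,4].argmax()
    pts=cv2.findNonZero((l==k).astype(np.uint8)); R=cv2.minAreaRect(pts)
    z={"foot":.008,"pedbase":.004,"tray":.022,"rest":.015}[nm]
    b=cv2.boxPoints(R); W=np.array([ray("top",p,z)[:2] for p in b])
    e=W[1]-W[0];print(nm,st[k],ce[k],"W centroid",ray("top",ce[k],z)[:2],"rect c",W.mean(0),np.linalg.norm(W[1]-W[0]),np.linalg.norm(W[2]-W[1]),np.degrees(np.arctan2(e[1],e[0])))
E
```

```text
time_s: 1.87
position: [0.6409, 0.1451, 0.2333]
tcp_rot: [[0.001, 0.238, 0.971], [-0.001, 0.971, -0.238], [-1.0, -0.001, 0.001]]
force: [0.4, 0.4, -0.7]
opening: 0.923
[0.6406 0.1458 0.2332] [[ 0.0007  0.239   0.971 ]
 [-0.0006  0.971  -0.239 ]
 [-1.     -0.0004  0.0008]] [  3.1109  32.7573  77.213   -0.0402  69.9904 -73.05  ] [ 0.0487  0.3166 -0.7927]
[18 18 69] [30  4 70] [ 22  31 156] [ 16 118 140]
foot [256 199  20  20 301] [265.3256 208.515 ] W centroid [0.4972 0.0035] rect c [0.4973 0.0029] 0.06320448632114593 0.06356217733577811 -89.78591238376525
pedbase [341 216  31  30 686] [356.0802 230.3557] W centroid [ 0.4265 -0.295 ] rect c [ 0.4267 -0.2951] 0.08734591853979438 0.0869062317129793 -77.18479966780441
tray [ 295  142   50   55 1986] [319.4894 169.1339] W centroid [ 0.6282 -0.1763] rect c [ 0.6287 -0.1762] 0.16317487760387064 0.1407921294171758 -11.466363655855032
rest [ 165  203   35   47 1217] [183.1413 228.3246] W centroid [0.4293 0.2734] rect c [0.4376 0.2775] 0.11319521796885437 0.15178830749645553 -89.77670871616588
```

View pics/side1.png

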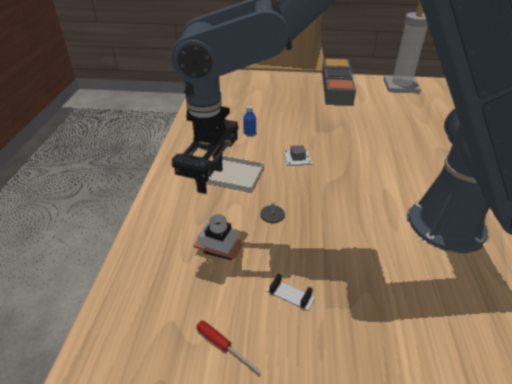

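The side view shows the arm above and to the right of the stack, with its jaw at (205,165). I'll centre over the collar and come down to a check height.

```bash
python3 -m inch '{"dp": [[4,1,-2],[8,1,-3],[12,1,-3],[14,1,-3],[14,1,-2],[14,1,-1],[12,0.5,-1],[8,0,0],[5,0,0],[2,0,0],[0,0,0]],"yaw":[0,0,0,0,0,0,0,0,0,0,0]}'
python3 - <<'E'
from h import *
grab("side","pics/side2.png");grab("top","pics/top2.png")
s=bot.read_state(); print(s["position"])
a=cv2.imread("pics/side2.png");b=cv2.imread("pics/top2.png")
p=s["position"]; print(proj("side",p),proj("side",p-[0,0,.011]),proj("top",p))
cv2.imwrite("pics/c2.png",np.hstack([cv2.resize(a[170:270,170:270],None,fx=4,fy=4,interpolation=2),cv2.resize(b[120:220,170:270],None,fx=4,fy=4,interpolation=2)]))
E
```

```text
time_s: 2.88
position: [0.6257, 0.1587, 0.1403]
tcp_rot: [[-0.0, 0.235, 0.972], [-0.0, 0.972, -0.235], [-1.0, -0.0, -0.0]]
force: [-0.0, 1.2, 0.3]
opening: 0.919
[0.6264 0.1585 0.1411]
[217.072 210.807] [217.3165 214.1606] [215.3747 160.9763]
```

View pics/c2.png

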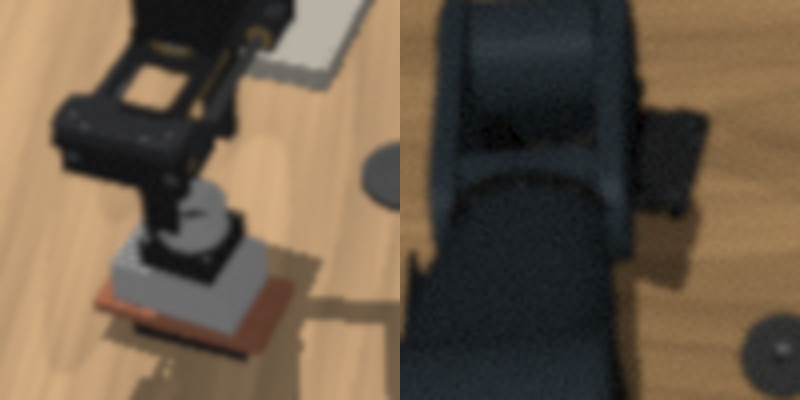

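The side crop shows the left finger's tip just beside the collar, at crop (160,225), and the collar lies between the fingers. I'll go down and close.

```bash
python3 -m inch '{"dp": [[3,-0.5,0],[6,-0.5,0.4],[7,-0.5,0.4],[7,-0.5,0],[6,-0.5,0],[4,0,0],[2,0,0],[1,0,0],[0,0,0],[0,0,0]],"yaw":[0,0,0,0,0,0,0,0,0,0]}' && python3 -m inch '{"dp": [[0,0,0],[0,0,0],[0,0,0],[0,0,0],[0,0,0],[0,0,0],[0,0,0],[0,0,0],[0,0,0],[0,0,0]],"yaw":[0,0,0,0,0,0,0,0,0,0]}' 35
python3 - <<'E'
from h import *
grab("side","pics/side3.png")
s=bot.read_state(); print(s["position"],s["force"])
a=cv2.imread("pics/side3.png")
cv2.imwrite("pics/c3.png",cv2.resize(a[170:270,170:270],None,fx=5,fy=5,interpolation=2))
E
```

```text
time_s: 3.82
position: [0.6263, 0.1559, 0.1047]
tcp_rot: [[0.0, 0.235, 0.972], [0.0, 0.972, -0.235], [-1.0, 0.0, 0.0]]
force: [-0.2, -0.7, -0.5]
opening: 0.919
time_s: 4.65
position: [0.6262, 0.156, 0.1047]
tcp_rot: [[0.0, 0.236, 0.972], [0.0, 0.972, -0.236], [-1.0, 0.0, 0.0]]
force: [1.1, 0.9, 0.8]
opening: 0.495
[0.6262 0.156  0.1046] [-0.0225  0.6879  1.1447]
```

View pics/c3.png

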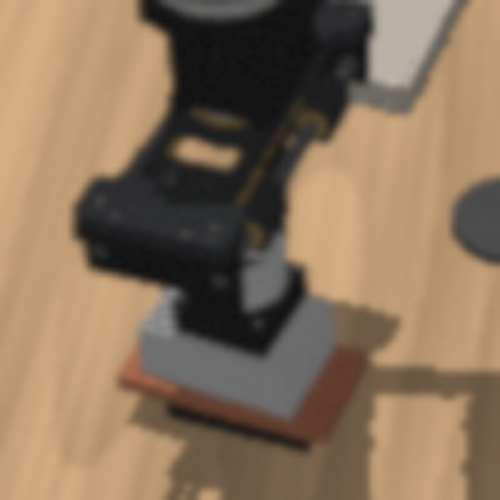

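The collar is gripped at an opening of 43 mm. I'll lift it and carry it over the post.

```bash
python3 -m inch '{"dp": [[-2,0,0],[-5,0,0],[-8,0,0],[-10,0,0],[-10,0,0],[-8,0,0],[-5,0,0],[-2,0,0]],"yaw":[0,0,0,0,0,0,0,0]}' && python3 -m inch '{"dp": [[0,-3,-1],[0,-6,-3],[0,-10,-5],[0,-14,-7],[0,-16,-8],[0,-16,-8],[0,-16,-8],[0,-16,-8],[0,-16,-8],[0,-16,-8],[0,-15,-8],[0,-12,-6],[0,-10,-5],[0,-6,-4],[0,-4,-2],[0,-2,-1],[0,0,0],[0,0,0]],"yaw":[0,0,0,0,0,0,0,0,0,0,0,0,0,0,0,0,0,0]}'
python3 - <<'E'
from h import *
grab("side","pics/side4.png");grab("top","pics/top4.png")
s=bot.read_state(); print(s["position"],s["force"])
a=cv2.imread("pics/side4.png");b=cv2.imread("pics/top4.png")
cv2.imwrite("pics/c4.png",np.hstack([cv2.resize(a[150:270,190:310],None,fx=5,fy=5,interpolation=2)]))
cv2.imwrite("pics/c4t.png",np.hstack([cv2.resize(b[130:230,170:290],None,fx=5,fy=5,interpolation=2)]))
E
```

```text
time_s: 5.37
position: [0.6269, 0.156, 0.1563]
tcp_rot: [[0.003, 0.236, 0.972], [0.0, 0.972, -0.236], [-1.0, 0.001, 0.003]]
force: [-0.1, 0.2, -0.2]
opening: 0.499
time_s: 6.87
position: [0.4972, 0.0043, 0.1546]
tcp_rot: [[0.001, 0.235, 0.972], [0.0, 0.972, -0.235], [-1.0, 0.0, 0.001]]
force: [0.1, -0.5, -0.2]
opening: 0.496
[0.4972 0.0044 0.1546] [ 0.1636  0.8424 -0.4378]
```

View pics/c4.png

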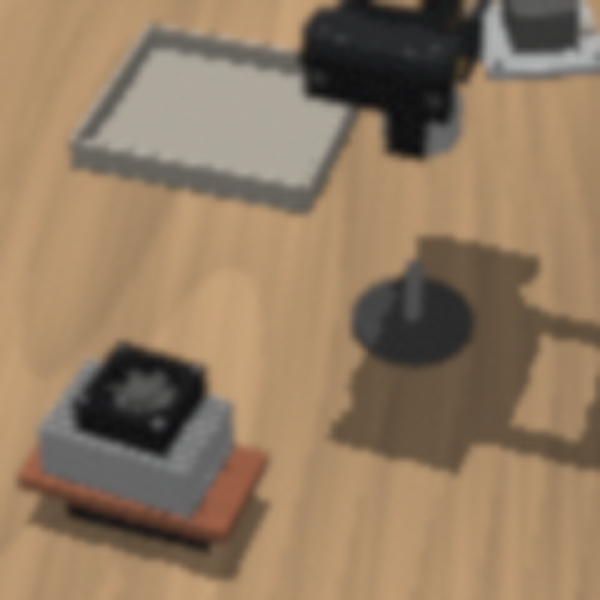

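View pics/c4t.png

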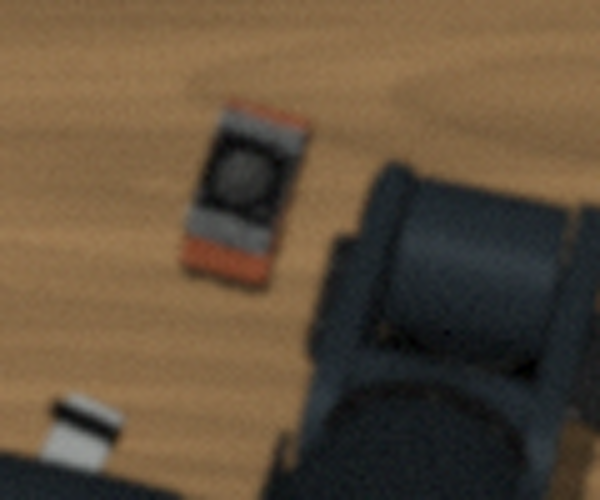

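The crop shows the collar held at (440,125) above the post tip at (415,262). The fan and sink stayed in place on the stack. I'll lower to just above the post and look.

```bash
python3 -m inch '{"dp": [[3,0,0],[6,0,0],[10,0,0],[12,0,0],[12,0,0],[12,0,0],[10,0,0],[7,0,0],[4,0,0],[2,0,0],[0,0,0]],"yaw":[0,0,0,0,0,0,0,0,0,0,0]}'
python3 - <<'E'
from h import *
grab("side","pics/side5.png")
s=bot.read_state(); p=s["position"]; print(p,s["force"])
a=cv2.imread("pics/side5.png")
cv2.imwrite("pics/c5.png",np.hstack([cv2.resize(a[150:250,220:320],None,fx=6,fy=6,interpolation=2)]))
cb=p+[.001,0,-.0157]
for q in (cb,cb+[0,0,.024],[.498,.0037,.048],[.498,.0037,.008]): print((proj("side",np.array(q))-[220,150]+.5)*6-.5)
# fan in both views (from pics 4)
E
```

```text
time_s: 7.88
position: [0.4967, 0.0041, 0.0762]
tcp_rot: [[-0.0, 0.236, 0.972], [0.0, 0.972, -0.236], [-1.0, 0.0, -0.0]]
force: [-0.1, 0.2, -0.9]
opening: 0.498
[0.4969 0.0041 0.0766] [ 0.1215 -0.4693 -0.5955]
[316.8822 292.2474]
[318.6245 252.8236]
[315.7655 312.504 ]
[313.0087 374.9921]
```

View pics/c5.png

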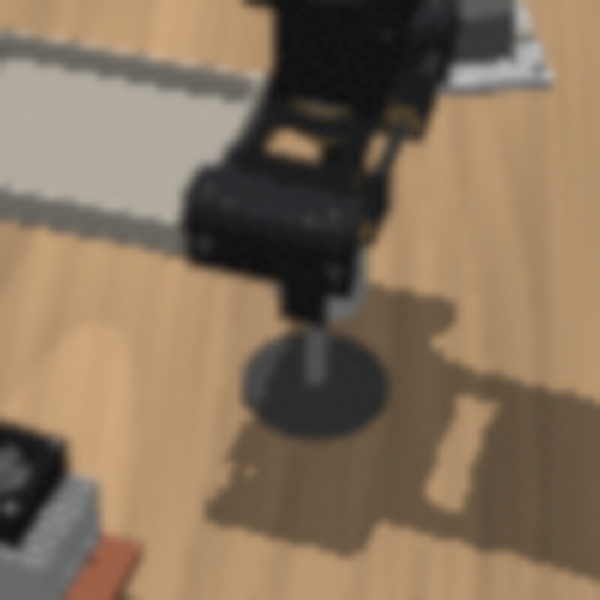

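The crop shows the collar at (345,290), directly above the post at (315,335). I'll go down onto the foot.

```bash
python3 -m inch '{"dp": [[2,0,0],[4,0,0],[6,0,0],[7,0,0],[7,0,0],[7,0,0],[6,0,0],[4,0,0],[3,0,0],[2,0,0],[1,0,0],[1,0,0],[0.5,0,0],[0.5,0,0],[0,0,0],[0,0,0]],"yaw":[0,0,0,0,0,0,0,0,0,0,0,0,0,0,0,0]}' 
python3 -c "
from h import *
s=bot.read_state();print(s['position'],s['force'])"
```

```text
time_s: 9.27
position: [0.4968, 0.0041, 0.0257]
tcp_rot: [[0.0, 0.236, 0.972], [-0.0, 0.972, -0.236], [-1.0, -0.0, 0.0]]
force: [-0.9, 0.0, 0.7]
opening: 0.497
[0.4968 0.0041 0.0257] [-0.8849  0.0193  0.7137]
```

Nominal seating is at z 0.0237. I'll inch down while watching the force.

```bash
python3 -m inch '{"dp": [[0.5,0,0],[0.5,0,0],[0.5,0,0],[0,0,0],[0,0,0]],"yaw":[0,0,0,0,0]}'; python3 -m inch '{"dp": [[0.4,0,0],[0.4,0,0],[0,0,0],[0,0,0]],"yaw":[0,0,0,0]}'
```

```text
time_s: 9.68
position: [0.4967, 0.0041, 0.024]
tcp_rot: [[-0.0, 0.236, 0.972], [0.0, 0.972, -0.236], [-1.0, 0.0, -0.0]]
force: [-0.4, 0.8, -0.6]
opening: 0.497
time_s: 10.02
position: [0.4967, 0.0041, 0.0236]
tcp_rot: [[0.0, 0.236, 0.972], [-0.0, 0.972, -0.236], [-1.0, -0.0, 0.0]]
force: [-1.2, 0.6, 4.0]
opening: 0.497
```

Contact shows 4 N at z 0.0236, which matches the text heights. I'll release and lift.

```bash
python3 -m inch '{"dp": [[0,0,0],[0,0,0],[0,0,0],[0,0,0],[0,0,0],[0,0,0]],"yaw":[0,0,0,0,0,0]}' 62; python3 -m inch '{"dp": [[-2,0,0],[-5,0,0],[-8,0,0],[-10,0,0],[-12,0,0],[-14,0,0],[-16,0,0],[-16,0,0],[-14,0,0],[-10,0,0],[-6,0,0],[-3,0,0]],"yaw":[0,0,0,0,0,0,0,0,0,0,0,0]}' 75
python3 - <<'E'
from h import *
grab("side","pics/side6.png")
a=cv2.imread("pics/side6.png")
cv2.imwrite("pics/c6.png",np.hstack([cv2.resize(a[180:270,190:310],None,fx=6,fy=6,interpolation=2)]))
b=cv2.imread("pics/top4.png")
cv2.imwrite("pics/c6t.png",np.hstack([cv2.resize(b[145:195,200:240],None,fx=12,fy=12,interpolation=2)]))
E
```

```text
time_s: 10.52
position: [0.4967, 0.0041, 0.0231]
tcp_rot: [[-0.0, 0.236, 0.972], [0.0, 0.972, -0.236], [-1.0, -0.0, -0.0]]
force: [0.2, 0.1, 0.7]
opening: 0.705
time_s: 11.52
position: [0.4972, 0.004, 0.1409]
tcp_rot: [[0.003, 0.235, 0.972], [-0.001, 0.972, -0.235], [-1.0, 0.0, 0.003]]
force: [-0.0, -0.4, 0.2]
opening: 0.863
```

View pics/c6.png

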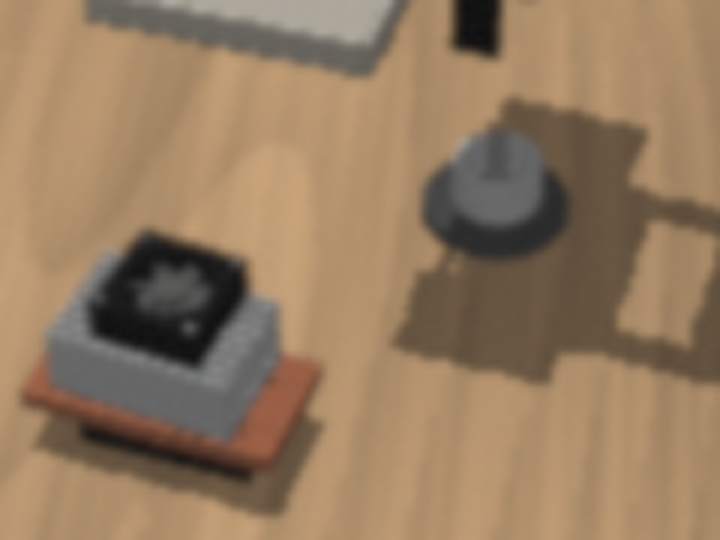

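View pics/c6t.png

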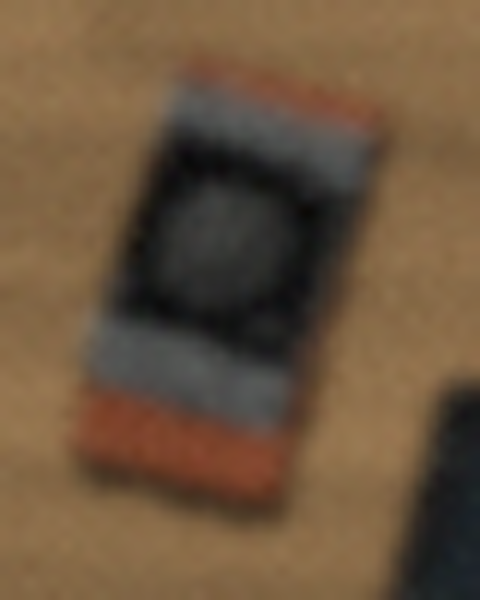

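The collar stands round the post at crop (497,180), flat on its foot. Next I'll measure the fan, whose hub is at (175,290) in the side crop and (225,240) in the top crop.

Run:
```python
from h import *
grab("side");grab("top","pics/top6.png")
s=lambda *p:un(p,(190,180),6); t=lambda *p:un(p,(200,145),12)
print("hub",*tri(s(173,290),t(224,240)))
f=[t(175,148),t(335,183),t(288,362),t(110,318)]
W=np.array([ray("top",p,.089)[:2] for p in f]);print("fan",W.mean(0)); 
for i in range(4): d=W[(i+1)%4]-W[i]; print(np.linalg.norm(d),np.degrees(np.arctan2(d[1],d[0])))
f=[t(175,85),t(374,148),t(287,432),t(85,378)]
W=np.array([ray("top",p,.069)[:2] for p in f]);print("sink",W.mean(0))
for i in range(4): d=W[(i+1)%4]-W[i]; print(np.linalg.norm(d),np.degrees(np.arctan2(d[1],d[0])))
f=[t(190,55),t(385,105),t(285,515),t(72,455)]
W=np.array([ray("top",p,.035)[:2] for p in f]);print("plate",W.mean(0))
for i in range(4): d=W[(i+1)%4]-W[i]; print(np.linalg.norm(d),np.degrees(np.arctan2(d[1],d[0])))
for X,n in [((.6275,.1557,.079),"fan")]: print(proj("side",np.array(X)))
```

```text
hub [0.6282 0.1556 0.0808] [array([-0.6, -0.1]), array([-0. ,  0.3])]
fan [0.6239 0.1539]
0.04414783486378525 -102.48675766332944
0.05034207177426161 166.59754001136574
0.049209129837338154 76.05685738875712
0.049432312219362735 -19.28319791438299
sink [0.6265 0.155 ]
0.05723187936954309 -107.8234682988957
0.08169454547939267 164.2670950191961
0.05676384306023189 75.00803017259827
0.08451746761633185 -15.43822025199442
plate [0.6283 0.1575]
0.056373144212494786 -104.6178956654462
0.11864986481268947 167.53730800090594
0.06125396945410957 74.29058480374304
0.11739978782070516 -14.816870188268892
[218.1627 228.3279]
```

```bash
python3 -m inch '{"dp": [[0,4,2],[0,8,4],[0,14,7],[0,18,9],[0,20,10],[0,20,10],[0,20,10],[0,20,10],[0,18,9],[0,14,7.5],[0,10,6],[0,7,4],[0,4,2],[0,1,1],[0,0,0],[0,0,0]],"yaw":[0,0,0,0,0,0,0,0,0,0,0,0,0,0,0,0]}' 75; python3 -m inch '{"dp": [[2,0,0],[5,0,0],[8,0,0],[10,0,0],[8,0,0],[4,0,0],[2,0,0],[0,0,0]],"yaw":[0,0,0,0,0,0,0,0]}'
python3 - <<'E'
from h import *
grab("side","pics/side7.png")
print(bot.read_state()["position"])
a=cv2.imread("pics/side7.png")
cv2.imwrite("pics/c7.png",np.hstack([cv2.resize(a[180:270,170:290],None,fx=6,fy=6,interpolation=2)]))
E
```

```text
time_s: 13.0
position: [0.627, 0.1551, 0.139]
tcp_rot: [[-0.001, 0.236, 0.972], [-0.0, 0.972, -0.236], [-1.0, -0.001, -0.001]]
force: [-0.6, -0.2, 0.3]
opening: 0.862
time_s: 13.67
position: [0.6271, 0.1554, 0.0993]
tcp_rot: [[-0.002, 0.236, 0.972], [-0.0, 0.972, -0.236], [-1.0, -0.0, -0.002]]
force: [0.1, -0.2, 0.3]
opening: 0.861
[0.6275 0.1555 0.0998]
```

View pics/c7.png

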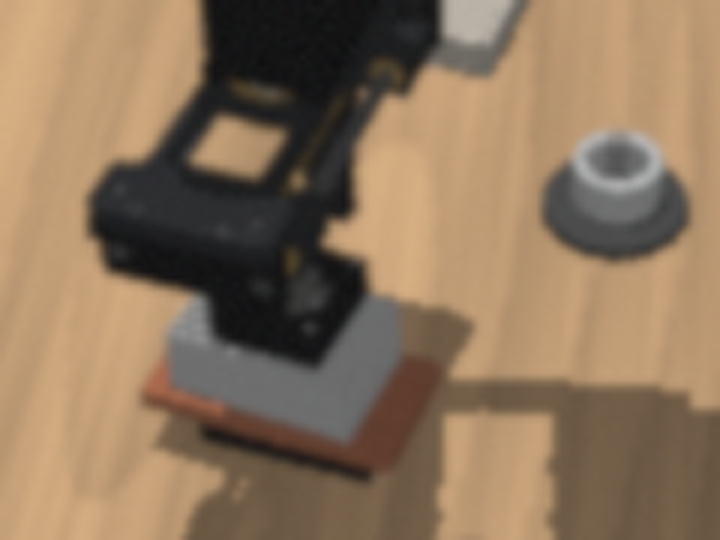

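The crop shows the finger in front of the fan at (255,330), with the fan between the fingers. The collar sits well on its post at (617,175). I'll go down, close and lift.

```bash
python3 -m inch '{"dp": [[2,0,0],[4,0,0],[4,0,0],[3,0,0],[1,0,0.5],[1,0,0],[0.3,0,0],[0,0,0],[0,0,0]],"yaw":[0,0,0,0,0,0,0,0,0]}'; python3 -m inch '{"dp": [[0,0,0],[0,0,0],[0,0,0],[0,0,0],[0,0,0],[0,0,0],[0,0,0],[0,0,0],[0,0,0]],"yaw":[0,0,0,0,0,0,0,0,0]}' 42; python3 -m inch '{"dp": [[-2,0,0],[-4,0,0],[-6,0,0],[-8,0,0],[-10,0,0],[-10,0,0],[-8,0,0],[-6,0,0],[-4,0,0],[-2,0,0],[0,0,0]],"yaw":[0,0,0,0,0,0,0,0,0,0,0]}'
python3 - <<'E'
from h import *
grab("side","pics/side8.png")
print(bot.read_state()["position"])
a=cv2.imread("pics/side8.png")
cv2.imwrite("pics/c8.png",np.hstack([cv2.resize(a[160:260,170:270],None,fx=6,fy=6,interpolation=2)]))
E
```

```text
time_s: 14.47
position: [0.6281, 0.1554, 0.0851]
tcp_rot: [[0.0, 0.236, 0.972], [0.0, 0.972, -0.236], [-1.0, 0.0, 0.0]]
force: [-0.4, -0.4, -0.2]
opening: 0.863
time_s: 15.22
position: [0.6281, 0.1555, 0.0851]
tcp_rot: [[0.0, 0.236, 0.972], [0.0, 0.972, -0.236], [-1.0, 0.0, 0.0]]
force: [-0.6, 0.3, 1.4]
opening: 0.576
time_s: 16.13
position: [0.6282, 0.1554, 0.1455]
tcp_rot: [[0.001, 0.236, 0.972], [0.0, 0.972, -0.236], [-1.0, 0.0, 0.001]]
force: [-0.3, 0.2, -0.8]
opening: 0.577
[0.628  0.1554 0.145 ]
```

View pics/c8.png

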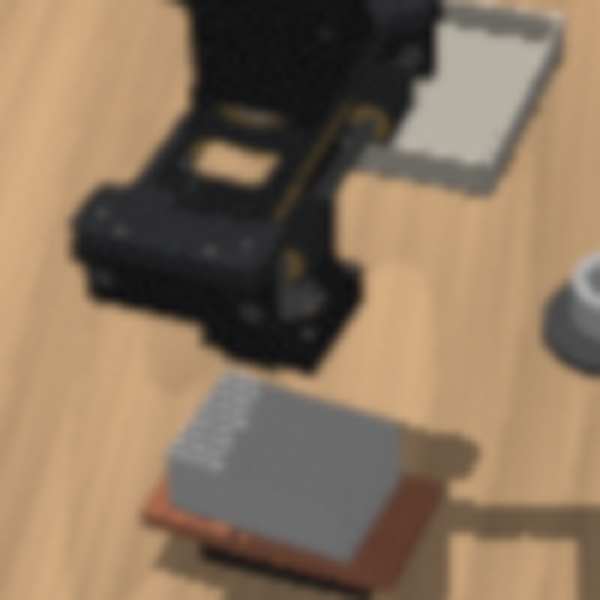

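The crop shows the fan level in the jaws at (300,320), and the sink stayed put. I'll turn it by -25.6° to the pedestal's axes and carry it over.

```bash
python3 -m inch '{"dp": [[0,0,0],[0,0,0],[0,0,0],[0,0,0],[0,0,0],[0,0,0],[0,0,0],[0,0,0],[0,0,0]],"yaw":[-1,-3,-4.5,-5,-5,-4,-2.1,-1,0]}'; python3 -m inch '{"dp": [[0,-6,-5],[0,-14,-10],[0,-21,-15],[0,-23,-17],[0,-23,-17],[0,-23,-17],[0,-23,-17],[0,-23,-17],[0,-23,-17],[0,-23,-17],[0,-23,-17],[0,-23,-17],[0,-23,-17],[0,-23,-17],[0,-23,-17],[0,-23,-17],[0,-23,-17],[0,-18,-11],[0,-11,-8],[0,-5,-4]],"yaw":[0,0,0,0,0,0,0,0,0,0,0,0,0,0,0,0,0,0,0,0]}'; python3 -m inch '{"dp": [[0,0,0],[0,0,0],[0,0,0]],"yaw":[0,0,0]}'
python3 - <<'E'
from h import *
grab("side","pics/side9.png");grab("top","pics/top9.png")
s=bot.read_state();print(s["position"],s["joint_positions"],s["tcp_rot"])
a=cv2.imread("pics/side9.png")
cv2.imwrite("pics/c9.png",np.hstack([cv2.resize(a[90:200,200:330],None,fx=5,fy=5,interpolation=2)]))
a=cv2.imread("pics/top9.png")
cv2.imwrite("pics/c9t.png",np.hstack([cv2.resize(a[130:270,180:320],None,fx=4,fy=4,interpolation=2)]))
E
```

```text
time_s: 16.93
position: [0.6277, 0.1554, 0.1444]
tcp_rot: [[-0.001, -0.208, 0.978], [-0.0, 0.978, 0.208], [-1.0, 0.0, -0.001]]
force: [-0.0, 0.1, -0.4]
opening: 0.573
time_s: 18.6
position: [0.4248, -0.2957, 0.1451]
tcp_rot: [[0.0, -0.205, 0.979], [-0.001, 0.979, 0.205], [-1.0, -0.001, 0.0]]
force: [0.2, -0.9, -0.1]
opening: 0.575
time_s: 18.85
position: [0.4256, -0.2922, 0.1449]
tcp_rot: [[-0.001, -0.208, 0.978], [0.001, 0.978, 0.208], [-1.0, 0.001, -0.0]]
force: [0.1, -0.4, -0.4]
opening: 0.572
[ 0.426  -0.2922  0.1449] [ -46.8624   29.4905  102.4383    0.0109   48.1042 -148.923 ] [[-0.0003 -0.2088  0.978 ]
 [ 0.0005  0.978   0.2088]
 [-1.      0.0006 -0.0002]]
```

View pics/c9.png

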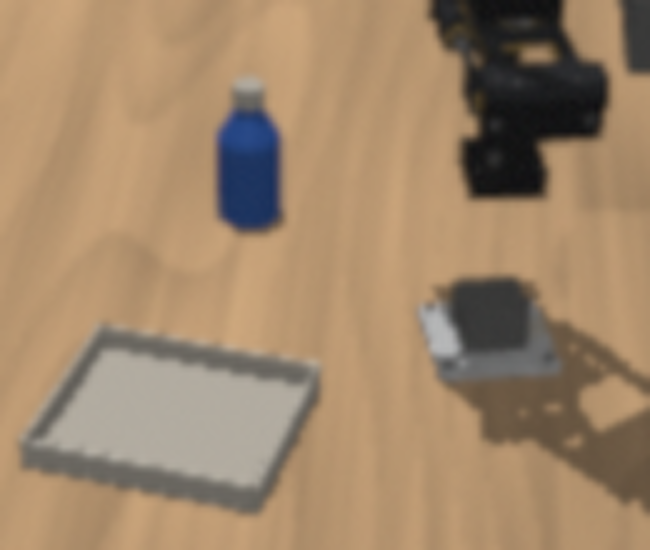

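View pics/c9t.png

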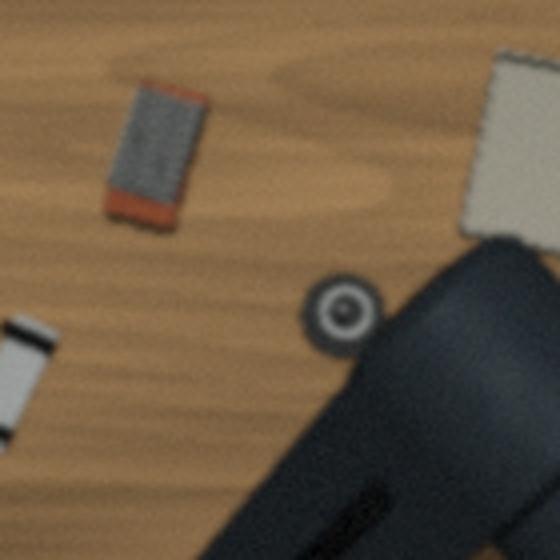

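The side crop shows the fan at (505,165) over the pedestal at (490,315). The top crop shows the collar centred on its foot at (345,313). I'll lower and check.

```bash
python3 -m inch '{"dp": [[2,0,0],[5,0,0],[8,0,0],[10,0,0],[12,0,0],[12,0,0],[9,0,0],[6,0,0],[4,0,0],[2,0,0],[0,0,0],[0,0,0]],"yaw":[0,0,0,0,0,0,0,0,0,0,0,0]}'
python3 - <<'E'
from h import *
grab("side","pics/side10.png")
s=bot.read_state();p=s["position"];print(p)
a=cv2.imread("pics/side10.png")
cv2.imwrite("pics/c10.png",cv2.resize(a[110:180,260:340],None,fx=8,fy=8,interpolation=2))
for q in (p-[0,0,.0161],p+[0,0,.0039],np.array([.426,-.2935,.04])): print((proj("side",q)-[260,110]+.5)*8-.5)
E
```

```text
time_s: 19.95
position: [0.4259, -0.2935, 0.0751]
tcp_rot: [[0.0, -0.207, 0.978], [-0.0, 0.978, 0.207], [-1.0, -0.001, 0.0]]
force: [-0.5, -0.8, -0.6]
opening: 0.575
[ 0.426  -0.2936  0.0753]
[309.4257 271.4256]
[312.9888 230.9228]
[306.107  309.8255]
```

View pics/c10.png

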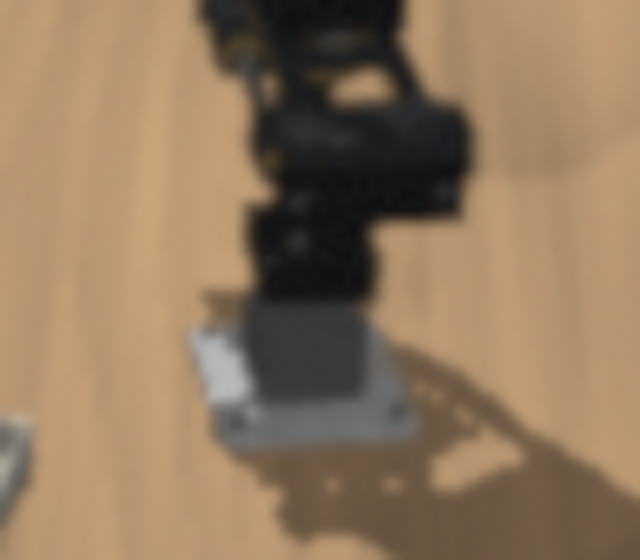

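The crop shows the fan (255–372 px) over the pedestal (243–370 px), aligned within about 2 mm. I'll lower to contact.

```bash
python3 -m inch '{"dp": [[2,0,0],[3,0,0],[4,0,0],[3,0,0],[2,0,0],[1.5,0,0],[1,0,0],[0.5,0,0],[0,0,0],[0,0,0]],"yaw":[0,0,0,0,0,0,0,0,0,0]}';  python3 -m inch '{"dp": [[0.5,0,0],[0.5,0,0],[0.4,0,0],[0,0,0],[0,0,0]],"yaw":[0,0,0,0,0]}'
```

```text
time_s: 20.83
position: [0.4258, -0.2934, 0.058]
tcp_rot: [[0.0, -0.207, 0.978], [-0.0, 0.978, 0.207], [-1.0, -0.0, 0.0]]
force: [0.5, 0.4, -0.6]
opening: 0.574
time_s: 21.25
position: [0.4257, -0.2933, 0.0566]
tcp_rot: [[-0.0, -0.208, 0.978], [0.0, 0.978, 0.208], [-1.0, 0.0, -0.0]]
force: [-0.4, 0.1, -0.4]
opening: 0.575
```

```bash
python3 -m inch '{"dp": [[0.3,0,0],[0.3,0,0],[0.2,0,0],[0,0,0],[0,0,0]],"yaw":[0,0,0,0,0]}'
```

```text
time_s: 21.67
position: [0.4258, -0.2934, 0.056]
tcp_rot: [[0.0, -0.208, 0.978], [-0.0, 0.978, 0.208], [-1.0, -0.0, 0.0]]
force: [-0.4, 0.8, 2.3]
opening: 0.574
```

Contact shows 2.3 N. I'll release, lift and look.

```bash
python3 -m inch '{"dp": [[0,0,0],[0,0,0],[0,0,0],[0,0,0],[0,0,0],[0,0,0],[0,0,0]],"yaw":[0,0,0,0,0,0,0]}' 72; python3 -m inch '{"dp": [[-2,0,0],[-5,0,0],[-8,0,0],[-10,0,0],[-12,0,0],[-14,0,0],[-16,0,0],[-14,0,0],[-10,0,0],[-6,0,0],[-3,0,0],[0,0,0]],"yaw":[0,0,0,0,0,0,0,0,0,0,0,0]}'
python3 - <<'E'
from h import *
grab("side","pics/side11.png");
s=bot.read_state();p=s["position"];print(p)
a=cv2.imread("pics/side11.png")
cv2.imwrite("pics/c11.png",cv2.resize(a[110:180,260:340],None,fx=8,fy=8,interpolation=2))
E
```

```text
time_s: 22.25
position: [0.4257, -0.2933, 0.0557]
tcp_rot: [[-0.0, -0.207, 0.978], [0.0, 0.978, 0.207], [-1.0, 0.0, -0.0]]
force: [0.6, -0.2, -0.3]
opening: 0.822
time_s: 23.25
position: [0.426, -0.2935, 0.1565]
tcp_rot: [[0.001, -0.208, 0.978], [-0.001, 0.978, 0.208], [-1.0, -0.001, 0.001]]
force: [0.4, 0.6, 0.1]
opening: 0.829
[ 0.4257 -0.2933  0.1558]
```

View pics/c11.png

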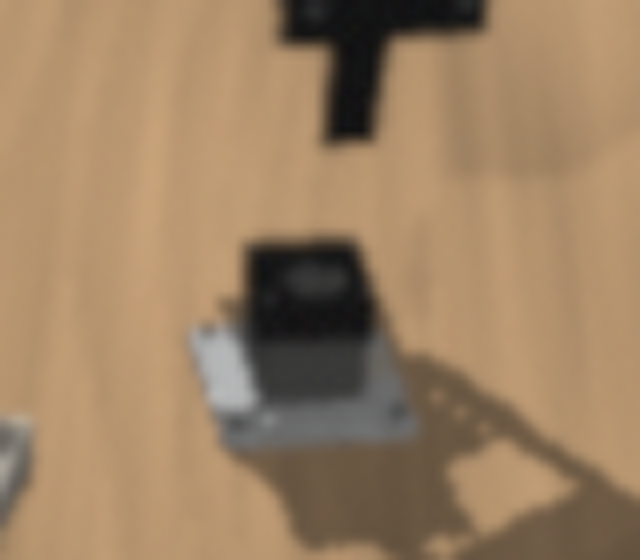

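The fan sits square on the pedestal, with its front face at 248–372 px over the pedestal. Now I'll measure the sink from pictures taken with nothing in front of it.

Run:
```python
from h import *
grab("side");grab("top")
a=cv2.imread("pics/top9.png");b=cv2.imread("pics/side9.png")
cv2.imwrite("pics/c12t.png",cv2.resize(a[145:195,200:240],None,fx=12,fy=12,interpolation=2))
cv2.imwrite("pics/c12s.png",cv2.resize(b[205:270,185:255],None,fx=9,fy=9,interpolation=2))
hsv=cv2.cvtColor(a,cv2.COLOR_BGR2HSV); m=np.zeros(a.shape[:2],np.uint8)
sub=hsv[145:195,200:240]; m[145:195,200:240]=((sub[...,1]<75))*255
n,l,st,ce=cv2.connectedComponentsWithStats(m);k=1+st[1:,4].argmax()
R=cv2.minAreaRect(cv2.findNonZero((l==k).astype(np.uint8)));bx=cv2.boxPoints(R)
print(st[k],R); W=np.array([ray("top",p,.069)[:2] for p in bx]);print(W.mean(0),ray("top",ce[k],.069))
for i in range(2): d=W[i+1]-W[i]; print(np.linalg.norm(d),np.degrees(np.arctan2(d[1],d[0])))
```

```text
[207 152  24  29 465] ((218.35000610351562, 165.9499969482422), (18.34120750427246, 25.61444854736328), 18.43494987487793)
[0.6275 0.1563] [0.6276 0.1562 0.069 ]
0.08473552249150727 -16.769768264056616
0.060386568090622775 -108.7055944700897
```

View pics/c12t.png

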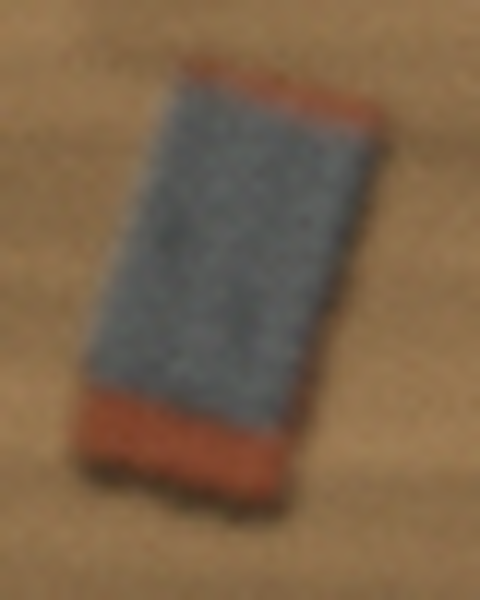

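View pics/c12s.png

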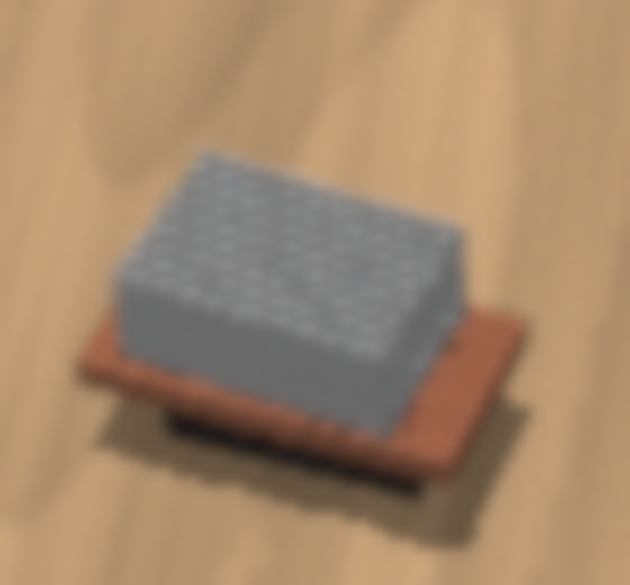

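Run:
```python
from h import *
grab("side");grab("top")
t=lambda *p:un(p,(200,145),12); s=lambda *p:un(p,(185,205),9)
def rep(n,S,T):
    X=np.array([tri(s(*a),t(*b))[0] for a,b in zip(S,T)]);print(n,X.mean(0)); print(X)
    for i in range(len(X)-1): d=X[i+1]-X[i]; print(np.linalg.norm(d[:2]),np.degrees(np.arctan2(d[1],d[0])))
rep("sink",[(118,275),(390,358),(462,232),(205,152)],[(178,80),(88,378),(285,432),(375,130)])
rep("plate",[(80,362),(455,462),(525,328)],[(188,55),(75,455),(285,508)])
```

```text
sink [0.6301 0.1553 0.0627]
[[0.6779 0.1707 0.0651]
 [0.5963 0.1935 0.063 ]
 [0.5825 0.1401 0.0598]
 [0.6639 0.1169 0.0631]]
0.08470889402463196 164.4077673375194
0.055164261895077484 -104.41208855808311
0.08457523355823866 -15.940469879342409
plate [0.6133 0.1718 0.0287]
[[0.6932 0.172  0.03  ]
 [0.5801 0.2006 0.0308]
 [0.5666 0.1428 0.0254]]
0.11673425315284461 165.7850965831734
0.059324665312560615 -103.10452237341285
```

```bash
python3 -m inch '{"dp": [[0,6,5],[0,14,10],[0,21,15],[0,23,17],[0,23,17],[0,23,17],[0,23,17],[0,23,17],[0,23,17],[0,23,17],[0,23,17],[0,23,17],[0,23,17],[0,23,17],[0,23,17],[0,23,17],[0,23,17],[0,18,12],[0,11,8],[0,5,4]],"yaw":[0,0,0,0,0,0,0,0,0,0,0,0,0,0,0,0,0,0,0,0]}' 76; python3 -m inch '{"dp": [[0,0,0],[0,0,0],[0,0,0],[0,0,0],[0,0,0],[0,0,0],[0,0,0],[0,0,0],[0,0,0],[0,0,0]],"yaw":[1,3,5,5,5,4,2.5,1.5,0,0]}'; python3 -m inch '{"dp": [[3,0,0],[6,0,0],[10,0,0],[12,0,0],[12,0,0],[10,0,0],[6,0,0],[3,0,0],[1,0,0],[0,0,0]],"yaw":[0,0,0,0,0,0,0,0,0,0]}'
python3 - <<'E'
from h import *
grab("side","pics/side13.png");
s=bot.read_state();p=s["position"];print(p,s["tcp_rot"][:,1:])
a=cv2.imread("pics/side13.png")
cv2.imwrite("pics/c13.png",cv2.resize(a[180:270,170:290],None,fx=6,fy=6,interpolation=2))
E
```

```text
time_s: 25.17
position: [0.629, 0.1579, 0.1552]
tcp_rot: [[-0.001, -0.21, 0.978], [0.0, 0.978, 0.21], [-1.0, 0.0, -0.0]]
force: [-0.5, 0.3, -0.5]
opening: 0.876
time_s: 26.0
position: [0.6286, 0.1543, 0.1556]
tcp_rot: [[-0.001, 0.26, 0.966], [-0.0, 0.966, -0.26], [-1.0, -0.001, -0.001]]
force: [0.2, -0.8, 0.1]
opening: 0.877
time_s: 26.83
position: [0.6291, 0.1557, 0.0925]
tcp_rot: [[-0.0, 0.259, 0.966], [-0.0, 0.966, -0.259], [-1.0, -0.0, -0.0]]
force: [-0.2, 0.2, -0.1]
opening: 0.874
[0.6294 0.1557 0.093 ] [[ 0.2592  0.9658]
 [ 0.9658 -0.2592]
 [ 0.0002  0.0006]]
```

View pics/c13.png

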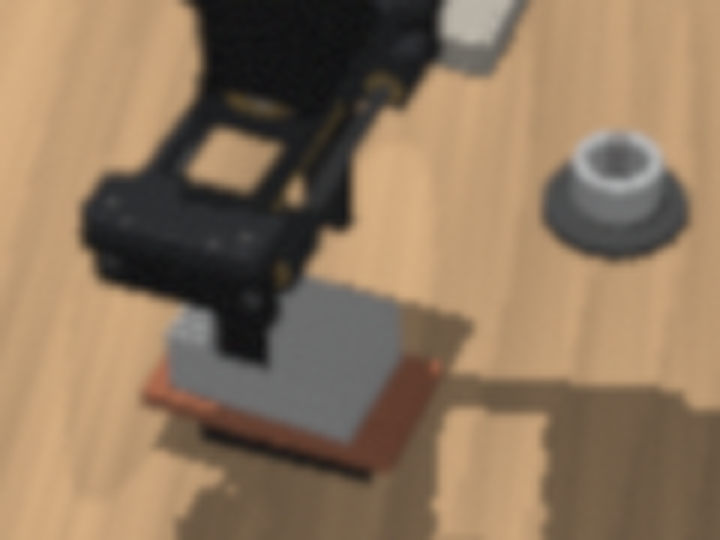

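The crop shows the finger clear in front of the sink's long side, at (242,340). I'll lower it further and look again before closing.

```bash
python3 -m inch '{"dp": [[2,0,0],[5,0,0],[8,0,0],[9,0,0],[8,0,0],[5,0,0],[3,0,0],[2,0,0],[1,0,0],[0.5,0,0],[0,0,0],[0,0,0]],"yaw":[0,0,0,0,0,0,0,0,0,0,0,0]}'
python3 - <<'E'
from h import *
grab("side","pics/side14.png");
s=bot.read_state();p=s["position"];print(p,s["force"])
a=cv2.imread("pics/side14.png")
cv2.imwrite("pics/c14.png",cv2.resize(a[180:270,170:290],None,fx=6,fy=6,interpolation=2))
E
```

```text
time_s: 27.88
position: [0.6293, 0.1557, 0.0496]
tcp_rot: [[0.001, 0.259, 0.966], [0.0, 0.966, -0.259], [-1.0, 0.0, 0.001]]
force: [-0.5, -0.1, -0.6]
opening: 0.87
[0.6293 0.1556 0.0496] [0.1612 0.4863 0.5177]
```

View pics/c14.png

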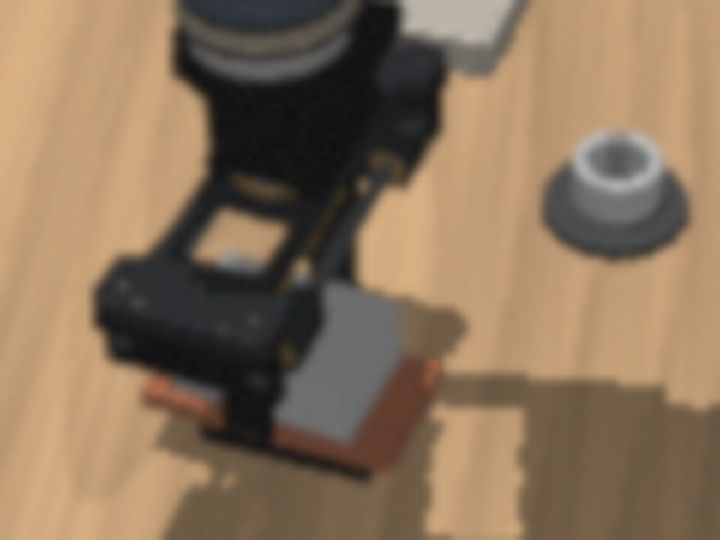

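The finger straddles the sink's middle and the reading is 0.0496 with no contact. I'll close and lift a little.

```bash
python3 -m inch '{"dp": [[0,0,0],[0,0,0],[0,0,0],[0,0,0],[0,0,0],[0,0,0],[0,0,0],[0,0,0]],"yaw":[0,0,0,0,0,0,0,0]}' 46; python3 -m inch '{"dp": [[-1,0,0],[-3,0,0],[-5,0,0],[-7,0,0],[-8,0,0],[-8,0,0],[-7,0,0],[-5,0,0],[-3,0,0],[-2,0,0],[0,0,0],[0,0,0]],"yaw":[0,0,0,0,0,0,0,0,0,0,0,0]}'
python3 - <<'E'
from h import *
grab("side","pics/side15.png");grab("top","pics/top15.png")
s=bot.read_state();p=s["position"];print(p,s["force"],s["moment"])
a=cv2.imread("pics/side15.png")
cv2.imwrite("pics/c15.png",cv2.resize(a[170:270,170:290],None,fx=6,fy=6,interpolation=2))
E
```

```text
time_s: 28.6
position: [0.6292, 0.1559, 0.0494]
tcp_rot: [[0.001, 0.259, 0.966], [0.0, 0.966, -0.259], [-1.0, 0.001, 0.0]]
force: [-0.6, 2.2, 1.7]
opening: 0.617
time_s: 29.6
position: [0.6288, 0.1556, 0.0981]
tcp_rot: [[-0.0, 0.259, 0.966], [0.0, 0.966, -0.259], [-1.0, -0.0, -0.0]]
force: [0.1, 0.3, -2.4]
opening: 0.618
[0.6287 0.1556 0.0978] [-0.0241 -0.8718 -1.6216] [-0.0127 -0.0491  0.0419]
```

View pics/c15.png

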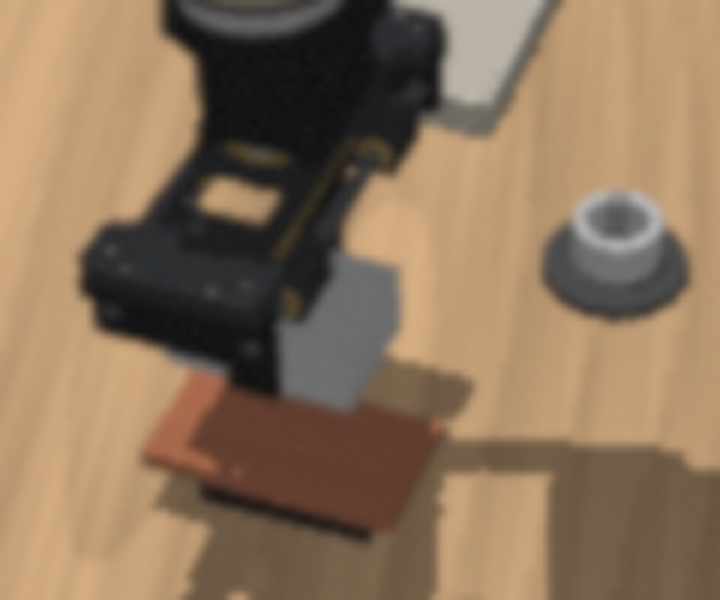

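The crop shows the sink level in the jaws at (335,330). The plate stayed on the riser. I'll carry the sink to the tray.

```bash
python3 -m inch '{"dp": [[0,-6,1],[0,-11,3],[0,-17,4],[0,-19,5],[0,-19,5],[0,-19,5],[0,-19,5],[0,-19,5],[0,-19,5],[0,-19,5],[0,-19,5],[0,-19,5],[0,-19,5],[0,-19,6],[0,-19,6],[0,-19,6],[0,-17,5],[0,-12,3],[0,-8,1.5],[0,-4,1]],"yaw":[0,0,0,0,0,0,0,0,0,0,0,0,0,0,0,0,0,0,0,0]}'; python3 -m inch '{"dp": [[3,0,0],[6,0,0],[10,0,0],[9,0,0],[6,0,0],[3,0,0],[1,0,0],[0,0,0]],"yaw":[0,0,0,0,0,0,0,0]}'
python3 - <<'E'
from h import *
grab("side","pics/side16.png");grab("top","pics/top16.png")
s=bot.read_state();p=s["position"];print(p,s["force"])
a=cv2.imread("pics/side16.png")
cv2.imwrite("pics/c16.png",cv2.resize(a[110:210,180:300],None,fx=6,fy=6,interpolation=2))
b=cv2.imread("pics/top16.png")
cv2.imwrite("pics/c16t.png",cv2.resize(b[130:250,190:370],None,fx=4,fy=4,interpolation=2))
for z in (p[2]-.0144,p[2]+.0196): print((proj("side",np.r_[p[:2],z])-[180,110]+.5)*6-.5)
print((proj("side",np.array([.629,-.1775,.022]))-[180,110]+.5)*6-.5)
E
```

```text
time_s: 31.37
position: [0.6286, -0.1794, 0.0981]
tcp_rot: [[-0.0, 0.261, 0.965], [0.0, 0.965, -0.261], [-1.0, -0.0, -0.0]]
force: [0.5, 0.5, -1.4]
opening: 0.616
time_s: 32.03
position: [0.629, -0.1775, 0.0597]
tcp_rot: [[-0.001, 0.259, 0.966], [0.0, 0.966, -0.259], [-1.0, 0.0, -0.001]]
force: [-0.1, -0.2, -1.5]
opening: 0.618
[ 0.6294 -0.1779  0.0605] [-0.3443 -0.5781 -0.6759]
[329.3053 320.3996]
[327.5945 267.6092]
[331.1659 357.1755]
```

View pics/c16.png

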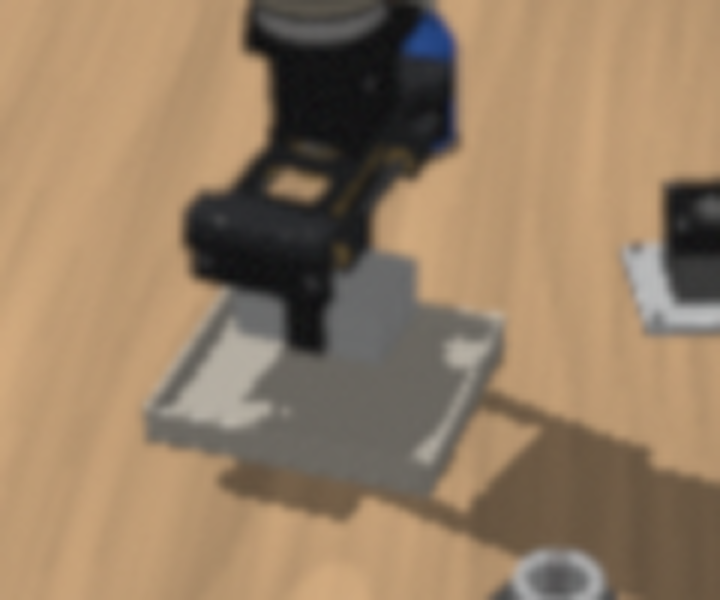

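View pics/c16t.png

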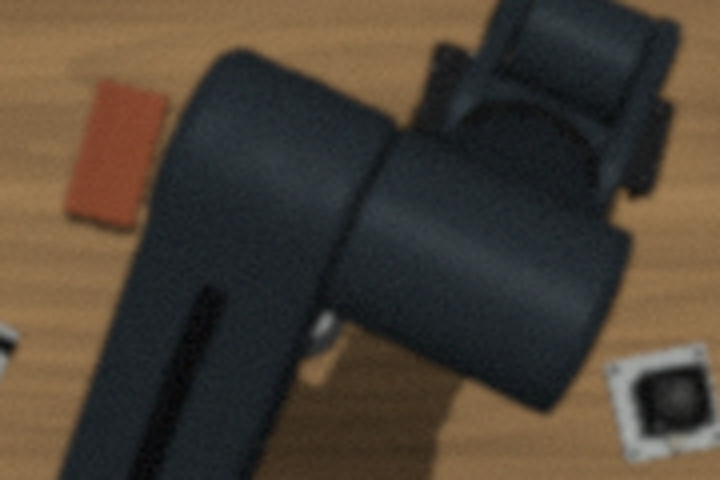

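Before going lower I'll check the clearance between the gripper's body and the bottle.

Run:
```python
from h import *
grab("side");c=grab("top")
print(ray("side",(250,134),0.0),ray("top",(410,168),.11),ray("top",(399,180),0.0),ray("side",(249.5,107),.11))
```

```text
[ 0.6044 -0.4368  0.    ] [ 0.6127 -0.4497  0.11  ] [ 0.5965 -0.4438  0.    ] [ 0.6065 -0.4417  0.11  ]
```

The bottle is at y ≈ -0.44, more than 12 cm clear. I'll lower the sink.

```bash
python3 -m inch '{"dp": [[2,0,0],[4,0,0],[6,0,0],[7,0,0],[6,0,0],[4,0,0],[3,0,0],[2,0,0],[0,0,0],[0,0,0]],"yaw":[0,0,0,0,0,0,0,0,0,0]}'; python3 -m inch '{"dp": [[1,0,0],[1,0,0],[1,0,0],[0.5,0,0],[0.5,0,0],[0,0,0],[0,0,0]],"yaw":[0,0,0,0,0,0,0]}'
```

```text
time_s: 33.07
position: [0.6291, -0.1778, 0.0262]
tcp_rot: [[0.0, 0.259, 0.966], [-0.0, 0.966, -0.259], [-1.0, -0.0, 0.0]]
force: [-0.7, -0.5, -2.5]
opening: 0.62
time_s: 33.65
position: [0.6291, -0.1778, 0.0223]
tcp_rot: [[0.0, 0.259, 0.966], [-0.0, 0.966, -0.259], [-1.0, -0.0, 0.0]]
force: [-0.5, 0.2, -0.4]
opening: 0.618
```

```bash
python3 -m inch '{"dp": [[0.5,0,0],[0.5,0,0],[0.3,0,0],[0,0,0],[0,0,0]],"yaw":[0,0,0,0,0]}'
```

```text
time_s: 34.07
position: [0.629, -0.1778, 0.0209]
tcp_rot: [[-0.0, 0.259, 0.966], [0.0, 0.966, -0.259], [-1.0, 0.0, -0.0]]
force: [-1.0, -0.1, -1.7]
opening: 0.622
```

```bash
python3 -m inch '{"dp": [[0.5,0,0],[0.5,0,0],[0.5,0,0],[0,0,0],[0,0,0]],"yaw":[0,0,0,0,0]}';  python3 -m inch '{"dp": [[0.3,0,0],[0.2,0,0],[0.2,0,0],[0,0,0],[0,0,0]],"yaw":[0,0,0,0,0]}'
```

```text
time_s: 34.48
position: [0.6291, -0.1778, 0.0194]
tcp_rot: [[-0.0, 0.259, 0.966], [0.0, 0.966, -0.259], [-1.0, 0.0, -0.0]]
force: [0.1, -0.6, -0.8]
opening: 0.621
time_s: 34.9
position: [0.6291, -0.1778, 0.0188]
tcp_rot: [[-0.0, 0.259, 0.966], [0.0, 0.966, -0.259], [-1.0, 0.0, -0.0]]
force: [-0.6, 0.2, -2.0]
opening: 0.621
```

```bash
python3 -m inch '{"dp": [[0.3,0,0],[0.3,0,0],[0.3,0,0],[0,0,0],[0,0,0]],"yaw":[0,0,0,0,0]}'
```

```text
time_s: 35.32
position: [0.6292, -0.1778, 0.0184]
tcp_rot: [[0.0, 0.259, 0.966], [-0.0, 0.966, -0.259], [-1.0, -0.0, 0.0]]
force: [-1.0, 0.1, 3.9]
opening: 0.618
```

```bash
python3 -m inch '{"dp": [[0.3,0,0],[0.3,0,0],[0.3,0,0],[0,0,0],[0,0,0]],"yaw":[0,0,0,0,0]}'
```

```text
time_s: 35.73
position: [0.6292, -0.1779, 0.0184]
tcp_rot: [[0.0, 0.259, 0.966], [-0.0, 0.966, -0.259], [-1.0, -0.0, 0.0]]
force: [-3.3, 0.5, 8.7]
opening: 0.619
```

Contact shows 8.7 N at the expected height. I'll release and lift.

```bash
python3 -m inch '{"dp": [[0,0,0],[0,0,0],[0,0,0],[0,0,0],[0,0,0],[0,0,0]],"yaw":[0,0,0,0,0,0]}' 70; python3 -m inch '{"dp": [[-2,0,0],[-5,0,0],[-8,0,0],[-10,0,0],[-12,0,0],[-14,0,0],[-16,0,0],[-16,0,0],[-14,0,0],[-10,0,0],[-6,0,0],[-3,0,0],[0,0,0]],"yaw":[0,0,0,0,0,0,0,0,0,0,0,0,0]}'
python3 - <<'E'
from h import *
grab("side","pics/side17.png");grab("top","pics/top17.png")
s=bot.read_state();p=s["position"];print(p,s["force"])
a=cv2.imread("pics/side17.png")
cv2.imwrite("pics/c17.png",cv2.resize(a[110:210,180:300],None,fx=6,fy=6,interpolation=2))
cv2.imwrite("pics/c17s.png",cv2.resize(a[205:270,185:255],None,fx=9,fy=9,interpolation=2))
b=cv2.imread("pics/top17.png")
cv2.imwrite("pics/c17t.png",cv2.resize(b[145:195,200:240],None,fx=12,fy=12,interpolation=2))
E
```

```text
time_s: 36.23
position: [0.629, -0.1778, 0.0166]
tcp_rot: [[-0.0, 0.259, 0.966], [0.0, 0.966, -0.259], [-1.0, 0.0, -0.0]]
force: [-0.1, 0.0, -0.5]
opening: 0.8
time_s: 37.32
position: [0.6293, -0.1779, 0.1339]
tcp_rot: [[0.001, 0.259, 0.966], [-0.001, 0.966, -0.259], [-1.0, -0.0, 0.001]]
force: [-0.2, 0.3, -1.0]
opening: 0.805
[ 0.6286 -0.1776  0.1324] [-0.2796 -0.1139 -0.085 ]
```

View pics/c17.png

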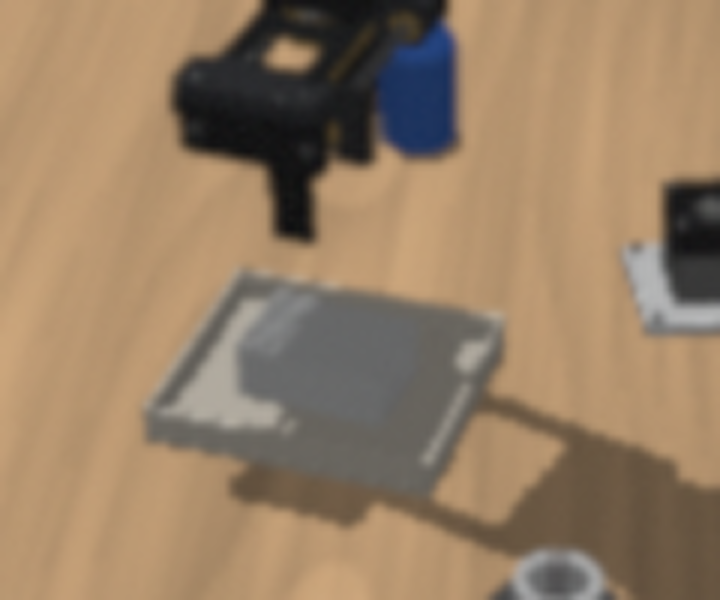

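View pics/c17s.png

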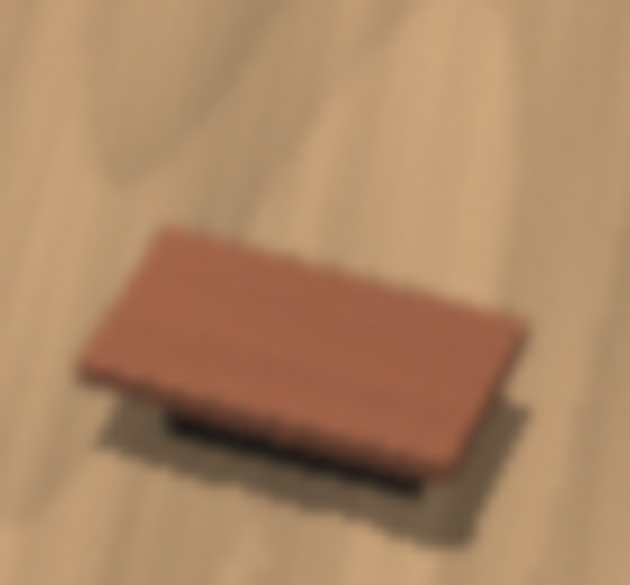

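View pics/c17t.png

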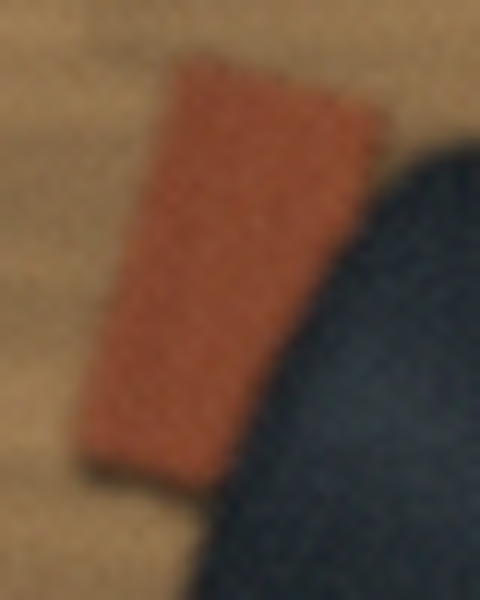

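The sink is in the tray at crop (330,355), and the copper plate is still on its riser. I'll measure the plate by mask in both views.

Run:
```python
from h import *
grab("side");grab("top")
for n,f in (("top","pics/top16.png"),("side","pics/side17.png")):
    a=cv2.imread(f); r=(145,200,200,245) if n=="top" else (220,270,185,255)
    h=cv2.cvtColor(cv2.resize(a[r[0]:r[1],r[2]:r[3]],None,fx=8,fy=8,interpolation=2),cv2.COLOR_BGR2HSV)
    m=((h[...,0]<12)&(h[...,1]>95)&(h[...,2]>(90 if n=="top" else 125))).astype(np.uint8)
    nn,l,st,ce=cv2.connectedComponentsWithStats(m);k=1+st[1:,4].argmax()
    cn=cv2.findContours((l==k).astype(np.uint8),cv2.RETR_EXTERNAL,cv2.CHAIN_APPROX_NONE)[0][0]
    ap=cv2.approxPolyDP(cv2.convexHull(cn),20,True)[:,0]
    px=un(ap,(r[2],r[0]),8); c=un(ce[k],(r[2],r[0]),8)
    print(n,st[k],len(ap),"centroid",c,ray(n,c,.035),ray(n,c,.031))
    W=np.array([ray(n,p,.035 if n=="top" else .031) for p in px])[:,:2]
    for i in range(len(W)): d=W[(i+1)%len(W)]-W[i];print(W[i],np.linalg.norm(d),np.degrees(np.arctan2(d[1],d[0])))
```

```text
top [   50    41   205   292 38930] 4 centroid [218.6146 168.0442] [0.6281 0.1587 0.035 ] [0.629  0.1591 0.031 ]
[0.6908 0.1706] 0.05560335307431004 -107.88931033781942
[0.6738 0.1177] 0.1100125049948454 165.28045089418208
[0.5674 0.1457] 0.05655298346073203 74.24214578244984
[0.5827 0.2001] 0.11206697078646374 -15.243812897245387
side [   72    82   394   210 47926] 4 centroid [218.4314 242.9012] [0.6277 0.1644 0.035 ] [0.6285 0.1607 0.031 ]
[0.6905 0.1767] 0.06138306787929577 -103.26759765269283
[0.6765 0.117 ] 0.11385184570740572 164.4505121590017
[0.5668 0.1475] 0.05601576726913708 73.656115616492
[0.5825 0.2012] 0.11075922695007438 -12.79431444656804
```

```bash
python3 -m inch '{"dp": [[0,6,-1],[0,11,-3],[0,17,-4],[0,19,-5],[0,19,-5],[0,19,-5],[0,19,-5],[0,19,-5],[0,19,-5],[0,19,-5],[0,19,-5],[0,19,-5],[0,19,-5],[0,19,-6],[0,19,-6],[0,19,-6],[0,18,-5],[0,13,-3.6],[0,9,-2],[0,4,-1]],"yaw":[0,0,0,0,0,0,0,0,0,0,0,0,0,0,0,0,0,0,0,0]}' 82; python3 -m inch '{"dp": [[3,0,0],[7,0,0],[11,0,0],[12,0,0],[12,0,0],[9,0,0],[6,0,0],[3,0,0],[1,0,0],[0,0,0]],"yaw":[0,0,0,0,0,0,0,0,0,0]}'
python3 - <<'E'
from h import *
grab("side","pics/side18.png");
s=bot.read_state();p=s["position"];print(p)
a=cv2.imread("pics/side18.png")
cv2.imwrite("pics/c18.png",cv2.resize(a[180:270,170:290],None,fx=6,fy=6,interpolation=2))
E
```

```text
time_s: 39.18
position: [0.6283, 0.1606, 0.1327]
tcp_rot: [[-0.0, 0.257, 0.966], [0.0, 0.966, -0.257], [-1.0, 0.0, -0.0]]
force: [0.8, 0.2, 0.1]
opening: 0.942
time_s: 40.02
position: [0.6288, 0.1588, 0.0687]
tcp_rot: [[-0.0, 0.259, 0.966], [-0.0, 0.966, -0.259], [-1.0, -0.0, -0.0]]
force: [-0.0, 0.4, 0.5]
opening: 0.945
[0.6291 0.1588 0.0692]
```

View pics/c18.png

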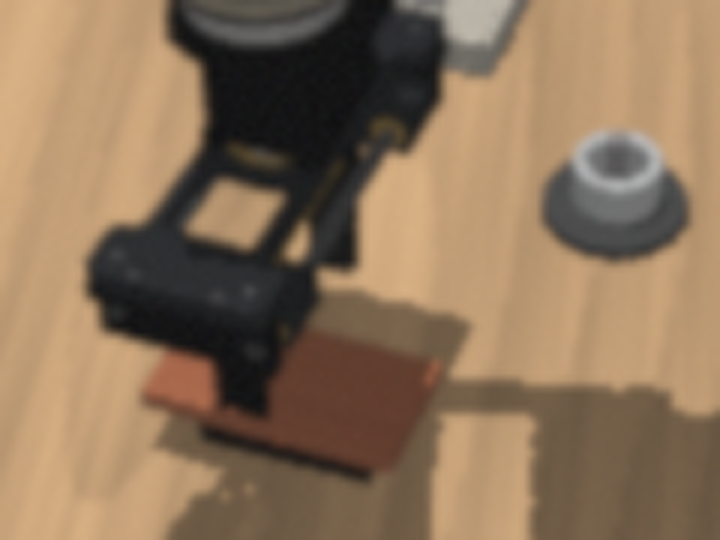

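The crop shows the finger at (243,385), about to pass outside the plate's near edge. I'll lower in two stages and watch the force.

```bash
python3 -m inch '{"dp": [[2,0,0],[4,0,0],[5,0,0],[4,0,0],[3,0,0],[3,0,0],[3,0,0],[2,0,0],[0,0,0]],"yaw":[0,0,0,0,0,0,0,0,0]}' 84
python3 - <<'E'
from h import *
grab("side","pics/side19.png");
s=bot.read_state();p=s["position"];print(p,s["force"])
a=cv2.imread("pics/side19.png")
cv2.imwrite("pics/c19.png",cv2.resize(a[180:270,170:290],None,fx=6,fy=6,interpolation=2))
E
```

```text
time_s: 40.82
position: [0.6284, 0.1587, 0.0423]
tcp_rot: [[-0.001, 0.259, 0.966], [-0.0, 0.966, -0.259], [-1.0, -0.0, -0.001]]
force: [0.1, 0.4, -0.7]
opening: 0.959
[0.6286 0.1588 0.0426] [1.077  0.2262 0.2163]
```

View pics/c19.png

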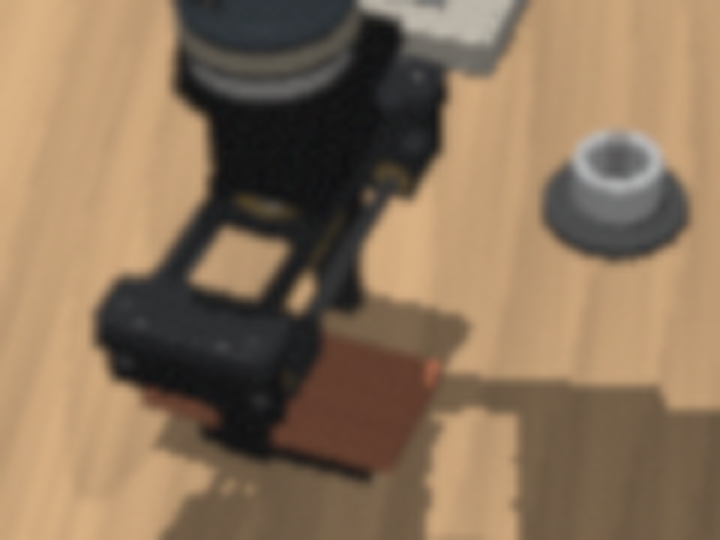

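There's no contact and both fingers are outside the edges. I'll go down to 0.022, close, and lift slowly.

```bash
python3 -m inch '{"dp": [[3,0,0],[5,0,0],[5,0,0],[3,0,0],[2,0,0],[1.5,0,0],[0,0,0],[0,0,0]],"yaw":[0,0,0,0,0,0,0,0]}'; python3 -m inch '{"dp": [[0,0,0],[0,0,0],[0,0,0],[0,0,0],[0,0,0],[0,0,0],[0,0,0],[0,0,0],[0,0,0],[0,0,0]],"yaw":[0,0,0,0,0,0,0,0,0,0]}' 50; python3 -m inch '{"dp": [[-0.5,0,0],[-1,0,0],[-2,0,0],[-3,0,0],[-4,0,0],[-5,0,0],[-5,0,0],[-5,0,0],[-5,0,0],[-4,0,0],[-3,0,0],[-2,0,0],[0,0,0]],"yaw":[0,0,0,0,0,0,0,0,0,0,0,0,0]}'
python3 - <<'E'
from h import *
grab("side","pics/side20.png");
s=bot.read_state();p=s["position"];print(p,s["force"],s["moment"])
a=cv2.imread("pics/side20.png")
cv2.imwrite("pics/c20.png",cv2.resize(a[180:270,170:290],None,fx=6,fy=6,interpolation=2))
E
```

```text
time_s: 41.53
position: [0.6287, 0.1588, 0.0234]
tcp_rot: [[-0.0, 0.259, 0.966], [0.0, 0.966, -0.259], [-1.0, -0.0, -0.0]]
force: [0.5, 0.7, 0.2]
opening: 0.964
time_s: 42.37
position: [0.6291, 0.1592, 0.0236]
tcp_rot: [[0.001, 0.259, 0.966], [0.0, 0.966, -0.259], [-1.0, 0.001, 0.001]]
force: [1.7, 3.7, -0.1]
opening: 0.683
time_s: 43.45
position: [0.629, 0.1588, 0.0636]
tcp_rot: [[0.001, 0.259, 0.966], [0.0, 0.966, -0.259], [-1.0, 0.0, 0.001]]
force: [-0.5, -0.5, -6.2]
opening: 0.686
[0.6288 0.1588 0.0632] [-0.1935  0.2767 -6.1928] [ 0.0063 -0.0006 -0.0374]
```

View pics/c20.png

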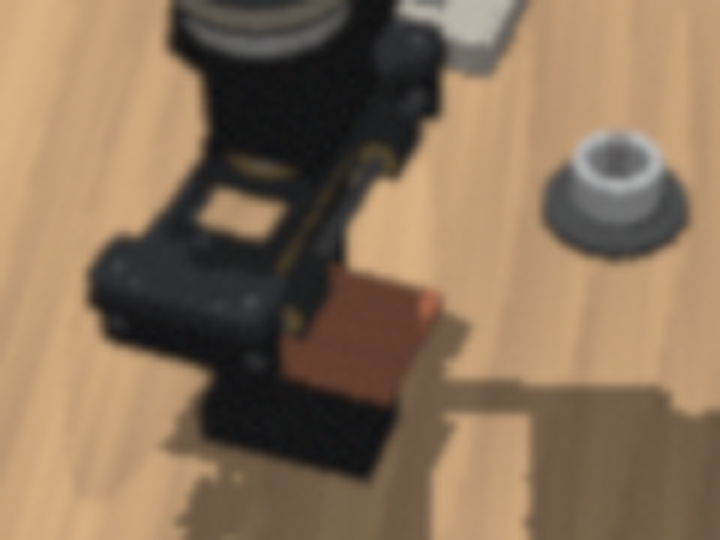

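The plate hangs level, with a 6.2 N weight and a negligible moment. I'll turn it by +9.3° and carry it to above the rest.

```bash
python3 -m inch '{"dp": [[-2,0,0],[-3,0,0],[-4,0,0],[-4,0,0],[-3,0,0],[-2,0,0],[0,0,0],[0,0,0]],"yaw":[1,2,2.5,2,1.3,0.5,0,0]}'; python3 -m inch '{"dp": [[0,0.5,-4],[0,1,-8],[0,2,-13],[0,2.5,-18],[0,2.5,-18],[0,2.5,-18],[0,2.5,-18],[0,2.5,-18],[0,2.5,-18],[0,2.5,-18],[0,2.5,-18],[0,2.5,-18],[0,1.5,-14],[0,1,-10],[0,0.8,-6],[0,0.5,-3],[0,0,0],[0,0,0]],"yaw":[0,0,0,0,0,0,0,0,0,0,0,0,0,0,0,0,0,0]}'
python3 - <<'E'
from h import *
grab("side","pics/side21.png");grab("top","pics/top21.png")
s=bot.read_state();p=s["position"];print(p,s["force"],s["moment"],s["tcp_rot"])
a=cv2.imread("pics/side21.png")
cv2.imwrite("pics/c21.png",cv2.resize(a[220:330,220:350],None,fx=6,fy=5.45,interpolation=2))
b=cv2.imread("pics/top21.png")
cv2.imwrite("pics/c21t.png",cv2.resize(b[130:250,250:390],None,fx=5,fy=5,interpolation=2))
E
```

```text
time_s: 44.17
position: [0.6287, 0.1588, 0.0809]
tcp_rot: [[-0.0, 0.412, 0.911], [-0.0, 0.911, -0.412], [-1.0, -0.0, -0.0]]
force: [-0.3, 0.3, -7.1]
opening: 0.689
time_s: 45.67
position: [0.4415, 0.2766, 0.0811]
tcp_rot: [[0.001, 0.412, 0.911], [0.0, 0.911, -0.412], [-1.0, 0.001, 0.001]]
force: [0.4, 1.1, -6.3]
opening: 0.687
[0.4417 0.2764 0.081 ] [ 0.3656  0.2671 -6.7247] [-0.019  -0.0015  0.0062] [[ 0.0013  0.4127  0.9109]
 [ 0.0003  0.9109 -0.4127]
 [-1.      0.0008  0.0011]]
```

View pics/c21.png

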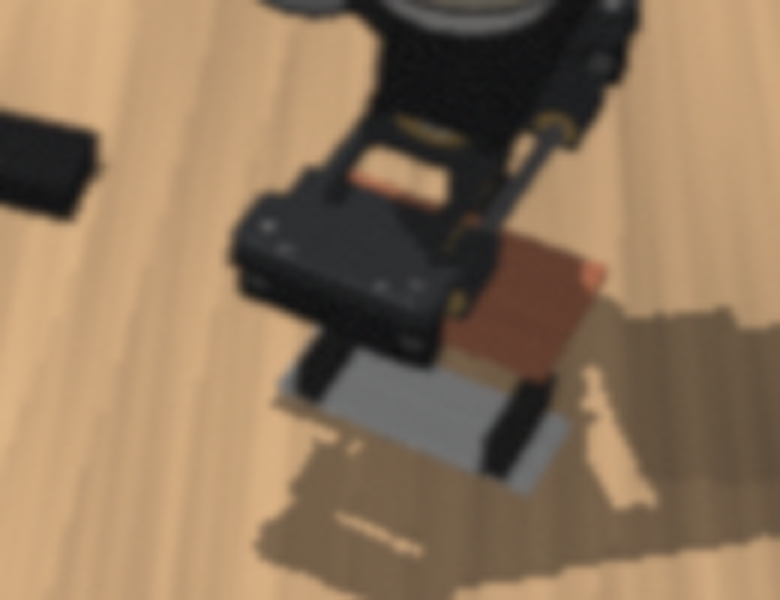

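View pics/c21t.png

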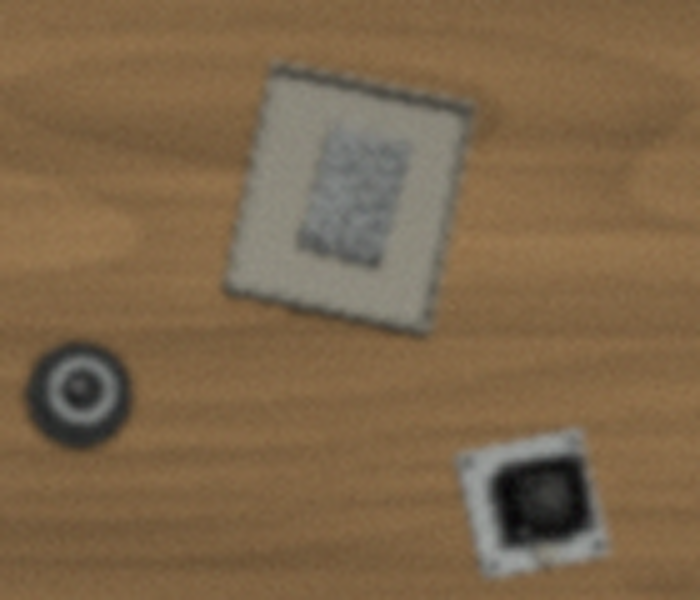

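The top crop shows the sink in the middle of the tray (355,195), the collar round the post (80,393) and the fan on the pedestal (545,500). The side crop shows the plate above both bars. I'll lower the plate to just above the bars.

```bash
python3 -m inch '{"dp": [[2,0,0],[4,0,0],[5,0,-0.5],[7,0,-0.5],[7,0,-0.5],[6,0,0],[5,0,0],[4,0,0],[2,0,0],[1,0,0],[0,0,0]],"yaw":[0,0,0,0,0,0,0,0,0,0,0]}'
python3 - <<'E'
from h import *
grab("side","pics/side22.png")
s=bot.read_state();p=s["position"];print(p,s["force"])
a=cv2.imread("pics/side22.png")
cv2.imwrite("pics/c22.png",cv2.resize(a[230:330,230:350],None,fx=6,fy=6,interpolation=2))
E
```

```text
time_s: 46.68
position: [0.4392, 0.2772, 0.0378]
tcp_rot: [[-0.0, 0.412, 0.911], [-0.0, 0.911, -0.412], [-1.0, -0.0, -0.0]]
force: [0.3, -0.2, -6.2]
opening: 0.687
[0.4393 0.2772 0.038 ] [ 0.2464 -0.2833 -5.8898]
```

View pics/c22.png

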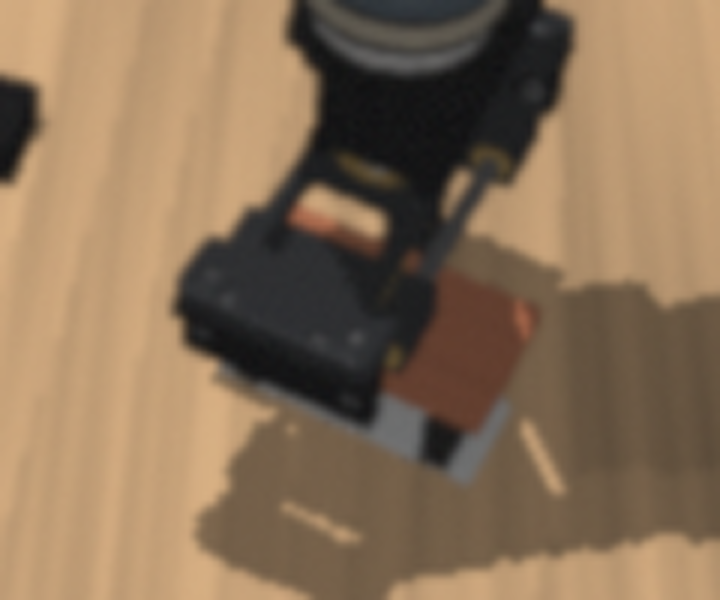

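The crop shows the plate just above the bars, with the right bar at (440,440) under its end. I'll go down to contact.

```bash
python3 -m inch '{"dp": [[1,0,0],[2,0,0],[2,0,0],[1,0,0],[1,0,0],[0.5,0,0],[0.5,0,0],[0,0,0],[0,0,0]],"yaw":[0,0,0,0,0,0,0,0,0]}'; python3 -m inch '{"dp": [[0.3,0,0],[0.3,0,0],[0.3,0,0],[0,0,0],[0,0,0]],"yaw":[0,0,0,0,0]}'
```

```text
time_s: 47.48
position: [0.4392, 0.2772, 0.0299]
tcp_rot: [[-0.0, 0.412, 0.911], [-0.0, 0.911, -0.412], [-1.0, -0.0, -0.0]]
force: [-0.2, -0.0, -6.3]
opening: 0.689
time_s: 47.9
position: [0.4392, 0.2772, 0.029]
tcp_rot: [[-0.0, 0.412, 0.911], [-0.0, 0.911, -0.412], [-1.0, -0.0, -0.0]]
force: [0.5, 1.2, -5.9]
opening: 0.683
```

```bash
python3 -m inch '{"dp": [[0.3,0,0],[0.3,0,0],[0.3,0,0],[0,0,0],[0,0,0]],"yaw":[0,0,0,0,0]}'
```

```text
time_s: 48.32
position: [0.4392, 0.2772, 0.0286]
tcp_rot: [[0.0, 0.412, 0.911], [0.0, 0.911, -0.412], [-1.0, 0.0, 0.0]]
force: [-1.7, -0.8, 0.6]
opening: 0.689
```

Weight has come off at 0.0286, exactly the expected height. I'll release and lift clear.

```bash
python3 -m inch '{"dp": [[0,0,0],[0,0,0],[0,0,0],[0,0,0],[0,0,0],[0,0,0],[0,0,0]],"yaw":[0,0,0,0,0,0,0]}' 80; python3 -m inch '{"dp": [[-2,0,0],[-5,0,0],[-8,0,0],[-10,0,0],[-12,0,0],[-14,0,0],[-18,0,0],[-20,0,0],[-20,0,0],[-20,0,0],[-14,0,0],[-8,0,0],[-4,0,0],[0,0,0]],"yaw":[0,0,0,0,0,0,0,0,0,0,0,0,0,0]}'; python3 -m inch '{"dp": [[0,5,-3],[0,12,-6],[0,18,-9],[0,20,-10],[0,20,-10],[0,20,-10],[0,20,-10],[0,20,-10],[0,20,-10],[0,20,-10],[0,20,-10],[0,16,-8],[0,10,-5],[0,5,-3],[0,0,0],[0,0,0]],"yaw":[0,0,0,0,0,0,0,0,0,0,0,0,0,0,0,0]}'
python3 - <<'E'
from h import *
grab("side","pics/side23.png");grab("top","pics/top23.png")
s=bot.read_state();p=s["position"];print(p,s["force"],s["time_s"])
a=cv2.imread("pics/side23.png")
cv2.imwrite("pics/c23.png",cv2.resize(a[130:320,180:340],None,fx=3,fy=3,interpolation=2))
b=cv2.imread("pics/top23.png")
cv2.imwrite("pics/c23t.png",cv2.resize(b[130:255,150:385],None,fx=3.4,fy=3.4,interpolation=2))
E
```

```text
time_s: 48.9
position: [0.4393, 0.2772, 0.0282]
tcp_rot: [[0.0, 0.412, 0.911], [0.0, 0.911, -0.412], [-1.0, 0.0, 0.0]]
force: [-0.1, 0.2, 0.4]
opening: 0.918
time_s: 50.07
position: [0.4395, 0.2773, 0.1843]
tcp_rot: [[0.002, 0.412, 0.911], [0.001, 0.911, -0.412], [-1.0, 0.001, 0.001]]
force: [-0.6, -0.5, 0.2]
opening: 0.92
time_s: 51.4
position: [0.4278, 0.5296, 0.1824]
tcp_rot: [[-0.001, 0.412, 0.911], [-0.002, 0.911, -0.412], [-1.0, -0.002, -0.0]]
force: [-0.3, -0.0, -0.1]
opening: 0.917
[0.4283 0.5291 0.1829] [0.1413 0.4938 0.9912] 51.5
```

View pics/c23.png

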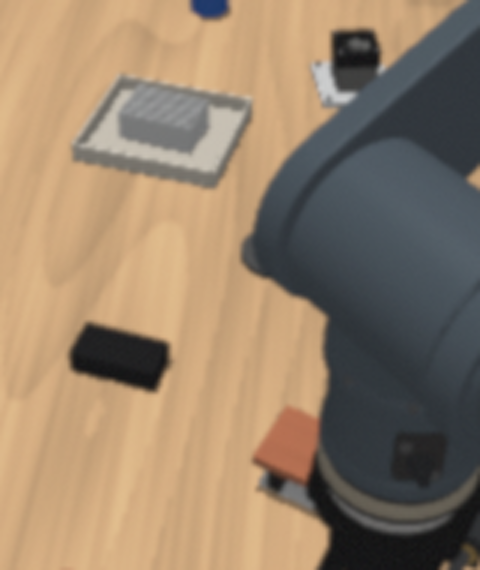

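View pics/c23t.png

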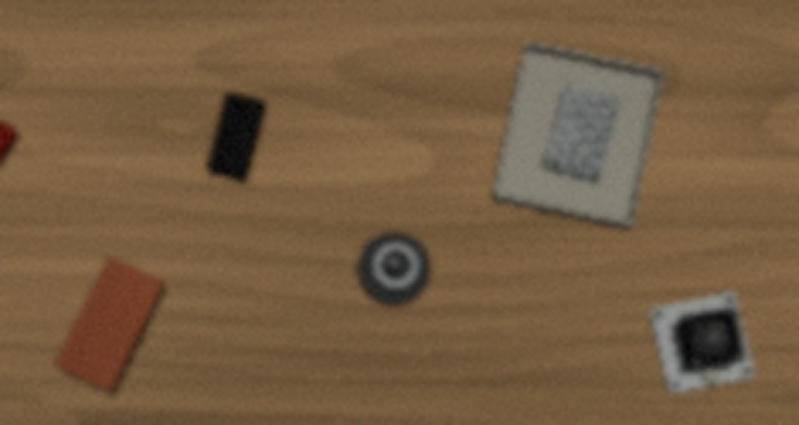

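All four parts are placed. I'll run a numeric check from the top view before handing in.

Run:
```python
from h import *
grab("side");c=grab("top")
h=cv2.cvtColor(c["color"],cv2.COLOR_RGB2HSV);a=cv2.imread("pics/top23.png");h=cv2.cvtColor(a,cv2.COLOR_BGR2HSV)
def blob(m,r,z,n):
    M=np.zeros(m.shape,np.uint8);M[r[0]:r[1],r[2]:r[3]]=m[r[0]:r[1],r[2]:r[3]]
    k,l,st,ce=cv2.connectedComponentsWithStats(M);i=1+st[1:,4].argmax()
    R=cv2.boxPoints(cv2.minAreaRect(cv2.findNonZero((l==i).astype(np.uint8))));W=np.array([ray("top",p,z)[:2] for p in R])
    d=W[1]-W[0];e=W[2]-W[1];print(n,st[i][4],ray("top",ce[i],z)[:2],np.linalg.norm(d),np.linalg.norm(e),np.degrees(np.arctan2(d[1],d[0])))
H,S,V=h[...,0],h[...,1],h[...,2]
blob((H<12)&(S>95),(200,250,160,202),.04,"plate")
blob(V<48,(215,250,340,375),.06,"fan")
blob(((V>75)&(S<60)),(195,220,255,280),.032,"collar")
blob(S>95,(150,185,305,335),.038,"none") if 0 else None
f=[(572,85),(622,92),(598,182),(543,168)]
print("sink",np.mean([ray("top",un(p,(150,130),3.4),.038)[:2] for p in f],0))
```

```text
plate 658 [0.4373 0.2735] 0.11523256800401815 0.06212683503673946 -24.76592466727951
fan 232 [ 0.4231 -0.2902] 0.055031935670250484 0.047431920863128585 -75.70187104938529
collar 106 [0.4971 0.001 ] 0.0442024593106679 0.04416413248058548 -44.410423808571174
sink [ 0.6273 -0.1807]
```

```bash
python3 -c "
from rig import bot
print(bot.hand_in())"
```

```text
the job is handed in; nothing more can be done
None
```

I took the stack apart from the top down and handed the job in at about 52 s of the 128 s allowed. The collar is over the post, the fan is on the pedestal, the heat sink is in the wash tray and the copper plate lies across the rest. I lowered each part until the wrist force showed contact, then opened the jaws.

The last top view, taken with the arm clear, gave these distances between each part and its place as I had measured it:

| Part | Offset | Limit | Other checks |
|---|---|---|---|
| Collar | about 3 mm | 13 mm | – |
| Fan | about 5 mm | 13 mm | sides parallel within a few degrees |
| Heat sink | about 4 mm | 20 mm | fins up |
| Copper plate | about 4 mm | 15 mm | direction within 1° |

- **Side view:** it showed the heat sink level in the tray and the fan on the pedestal. In that last picture the arm hid the collar and part of the plate. The earlier side pictures showed the collar flat on its foot and the plate coming down level onto the bars.
- **Camera heights:** heights measured from the two cameras came out about 3–8 mm (up to 15 mm at one tray corner) below the stated ones. The heights at which the parts touched down agreed with the stated ones, so I used those.
- **Bottle and screwdriver:** the arm never came near either of them, but I did not measure their final positions.

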